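# Dry the washed bearing carriages in the drying hood

### The job

Set every washed bearing carriage astride one of the three drip rails of the aluminium tray, then slide the loaded tray by its handle fully home into the drying hood. Then start the drying time: turn the knob of the small free-standing timer clockwise to its long mark while pressing down on it, so that the timer itself neither spins nor slides about on the bench. Leave the jar, carton and wrench alone.

Things in the scene. Friction and masses are not known exactly. Their poses are not given: they have to be found in the camera images.
- dryer: Drying hood: grey box 170 (x) x 256 (y) x 115 mm high with an open grille top (five steel bars), fixed on the bench; black blower (90 x 150 x 85 mm high) behind it at +x. Origin: centre of the grey box's underside. No floor: the tray slides on the bench top into it. Inside each side wall a ledge, 24 to 30 mm above the bench and 7 mm wide, runs over the tray's rim.
- dryer_home (a point): Where the tray's origin lies when the tray is home, on the bench, 16.5 mm to -x of the hood's origin; the tray's back edge is then 1.5 mm from the back stop. Axes as the hood's: the tray goes in along +x.
- dryer_mouth (a point): Middle of the hood's mouth, on the bench, 85 mm to -x of the hood's origin; axes as the hood's. The mouth is the box's -x face, inside width 218 mm, free height 85 mm. On both sides flat steel flares 30 mm high spread outward to 26 mm in front of it.
- tray: Loose aluminium tray 130 (x) x 210 (y) mm, 0.35 kg: floor 4 mm, rim 16 mm above the bench. Origin: centre of its underside; the +x edge enters the hood first. Three drip rails run along x at y = -65, 0 and +65 mm, 14 mm wide, 118 mm long, tops 30 mm above the underside; each holds two carriages end to end. From the -x edge a flat stem (30 mm wide, 10 mm high) runs to the handle.
- tray_handle (a point): Grip point on the tray's handle: an upright black block 24 (x) x 30 (y) mm, top 56 mm above the bench, at x = -127 mm from the tray's origin; the point is 42 mm above the tray's underside. Axes as the tray's. When the tray is home the block's centre stands 58 mm in front of the hood's face.
- timer_knob (a joint): Angle of the timer knob, rad: 0 with the white pointer at the first tick, growing clockwise seen from above (to 4.9). The long mark is at 1.75. It is stiff (about 0.09 N m) and stays where it is left; unless it is pressed down with some 10 to 20 N the light timer turns along with it.
- knob_grip (a point): Point on the knob's vertical axis, 60 mm above the bench. The grip bar is 46 mm long, 14 mm wide, from 44 to 70 mm above the bench, on a round skirt of 56 mm diameter. Turns with the knob: the bar lies along its x axis, a white pointer line at the +x end.
- timer_edge (a point): Point on the rim of the timer's body, 40 mm to the timer's own +x from the knob's axis, 38 mm above the bench. The timer is a white drum, 84 mm diameter, 38 mm high on four rubber feet, 0.23 kg, loose; on its top a ring of short ticks and one long mark. Axes as the timer's body.
- jar: Bystander: loose closed jar, 64 mm diameter, 85 mm high. Origin: centre of its underside.
- carton: Bystander: loose cardboard box 80 x 120 x 60 mm high. Origin: centre of its underside.
- wrench: Bystander: loose steel wrench about 160 mm long, lying flat, in x. Origin: underside of its middle.
- carriage1_center (a point): Centre of a bearing carriage, an upside-down aluminium U block 46 (x) x 36 (y) x 36 mm high, 0.09 kg, loose; may be absent. The point is half-way up. A channel 22 mm wide, 20 mm deep runs along its x axis through the underside; astride a rail its underside hangs 10 mm above the tray's underside. All carriages are alike; any place on any rail will do.
- carriage2_center (a point): Centre of a bearing carriage, an upside-down aluminium U block 46 (x) x 36 (y) x 36 mm high, 0.09 kg, loose; may be absent. The point is half-way up. A channel 22 mm wide, 20 mm deep runs along its x axis through the underside; astride a rail its underside hangs 10 mm above the tray's underside. All carriages are alike; any place on any rail will do.
- carriage3_center (a point): Centre of a bearing carriage, an upside-down aluminium U block 46 (x) x 36 (y) x 36 mm high, 0.09 kg, loose; may be absent. The point is half-way up. A channel 22 mm wide, 20 mm deep runs along its x axis through the underside; astride a rail its underside hangs 10 mm above the tray's underside. All carriages are alike; any place on any rail will do.
- carriage4_center (a point): Centre of a bearing carriage, an upside-down aluminium U block 46 (x) x 36 (y) x 36 mm high, 0.09 kg, loose; may be absent. The point is half-way up. A channel 22 mm wide, 20 mm deep runs along its x axis through the underside; astride a rail its underside hangs 10 mm above the tray's underside. All carriages are alike; any place on any rail will do.
- carriage5_center (a point): Centre of a bearing carriage, an upside-down aluminium U block 46 (x) x 36 (y) x 36 mm high, 0.09 kg, loose; may be absent. The point is half-way up. A channel 22 mm wide, 20 mm deep runs along its x axis through the underside; astride a rail its underside hangs 10 mm above the tray's underside. All carriages are alike; any place on any rail will do.
- carriage6_center (a point): Centre of a bearing carriage, an upside-down aluminium U block 46 (x) x 36 (y) x 36 mm high, 0.09 kg, loose; may be absent. The point is half-way up. A channel 22 mm wide, 20 mm deep runs along its x axis through the underside; astride a rail its underside hangs 10 mm above the tray's underside. All carriages are alike; any place on any rail will do.
Mind the look-alikes: they are no part of the job. What is shaped like the part that bears carriage1_center but turquoise or yellow is not meant.

How it is judged:
By the outcome, as a careful person would: the job done as asked, in the order asked, and still so for the second after the job is handed in, with the robot touching nothing.
Of carriage1, carriage2, carriage3, carriage4, carriage5, carriage6 only 4 to 6 are there at a start; the rules pass over those that are not, and their reading is None.
At some moment in a run one of tray may be knocked a few centimetres aside while the robot is not near it.
It also fails if it takes over 210 s, if anything falls off the work surface, if the arm or the gripper's body presses on something with over 40 N, if the wrist force passes 120 N, or if a joint passes its speed limit or range.

### The arm

A 7-joint arm with a two-finger parallel gripper is mounted at the origin on the work surface. World frame = base frame: x ahead of the robot, y to its left, z up, the work surface at z = 0. Lengths are in m, angles in rad, forces in N, time in s.
With the tool pointing down it reaches from about 0.425 to 0.875 m from the base axis. Payload 4.7 kg.
Tool frame: the origin (TCP) lies at the very end of the fingers, on their centre line; the grasp point (between the pads) lies 19 mm behind it; x points along the fingers, y is the direction in which the jaws open and shut, and the axes are right-handed (so a half turn about x gives the same grasp; the last joint's range is limited). The gripper opens to 85 mm and grips with 20 to 120 N. Pads are 22 mm wide; open, the fingers measure 114 mm over their backs; the gripper's body (76 mm by 85 mm) begins 54 mm behind the grasp point. The pads swing forward as they close: fully open they stand 13 mm farther back than shut.
Start: joints at [-1.241, 0.321, -0.07, 1.45, 0.023, 1.371, -0.057], TCP at [0.202, 0.618, 0.231] pointing down, gripper open.
Joint ranges: [-2.86, 2.86], [-0.3, 2.09], [-1.38, 1.24], [0.06, 2.45], [-1.56, 4.7], [0.09, 2.05], [-2.69, 2.69]. Speed limits (rad/s): [2.57, 2.57, 3.14, 3.14, 3.14, 3.14, 3.14].

### API

Orientations are given as [roll, pitch, yaw] about the fixed x, y, z axes, in that order (R = Rz(yaw) Ry(pitch) Rx(roll)).
In Python, from station import r, eoat, planner, sense, cams, hand_in gives the robot as it stands. Calls block until the motion is done:
- r.move_ptp(position, orientation): joint-space move of the TCP to a pose.
- r.movel(position, rot=None, rate=0.15): straight line of the TCP; rot=None keeps the orientation; rate is the mean speed in m/s.
- r.move_joints(angles): joint-space move.
- eoat.let_go() and eoat.gripper_close(newtons=None): open the fingers fully, or close them until they stop; newtons is the grip in N (None keeps the last).
- r.pause(seconds).
- planner.solve_ik(position, orientation): joint angles nearest the present ones, or None.
- sense(): the state.
- cams.camera(name): name is "side" or "top" or "wrist"; returns a dict with "image" (384x512x3 uint8, red, green, blue), "fx", "fy", "cx", "cy" (pixels), "extrinsics" (4x4, takes a point from world to camera coordinates). Camera axes: x right, y down, z forward; pixel columns grow to the right and rows downward; lengths in m; the calibration is good to about 2 mm. A picture is of the moment at which its call begins. There is no depth.
A pose or a line that the arm cannot do raises r.IKError and nothing moves.
- hand_in(): hands the job in, once; it reports no verdict.
The state is a dict: "t": time; "qpos": joint angles; "joint_vel": joint speeds; "joint_torque": joint torques, N m; "ee_pos": TCP position; "eef_rot": TCP orientation; "wrist_force": force on the tool from outside, world axes, zero at the start; "wrist_torque": the same for the moment, N m; "gripper_width": finger opening in m.
Only numpy, scipy, OpenCV 4.12 (cv2) and the standard library are available. Lean on these libraries where they do the work, as an engineer would, in place of code of your own. Each camera call takes 0.05 s, during which the arm holds its last target.

## Working session

There is one attempt and no reset: what is moved stays moved. The work goes in short steps, each a Python script; the robot and the scene stay as the last script left them, time stands still between calls to the robot, and variables do not carry over. Pictures are saved under pics/ and viewed, and the job is handed in when it is done.

```bash
ls; mkdir -p pics; python3 - <<'E'
from station import r, eoat, planner, sense, cams
import cv2
s=sense();print(s)
for n in("side","top","wrist"):
    c=cams.camera(n);print(n,c["fx"],c["fy"],c["cx"],c["cy"],c["extrinsics"].round(4).tolist() if hasattr(c["extrinsics"],'round') else c["extrinsics"])
    cv2.imwrite(f"pics/{n}0.png",cv2.resize(c["image"][:,:,::-1],(768,576),interpolation=cv2.INTER_CUBIC))
    cv2.imwrite(f"{n}0_raw.png",c["image"][:,:,::-1])
E
```

```text
pics
{'t': 0.0, 'qpos': array([-1.24091575,  0.32183075, -0.07004923,  1.45165131,  0.0225988 ,
        1.37079921, -0.05693257]), 'joint_vel': array([-0.00021186, -0.00027937, -0.00096489,  0.00049974, -0.00057103,
        0.00042876, -0.00054066]), 'joint_torque': array([ 2.81142211e-04, -4.93578386e+01, -3.82468114e-01, -3.14338589e+01,
        1.28758309e-02,  1.13090069e-02, -2.52184134e-05]), 'ee_pos': array([0.20176641, 0.61733681, 0.23023008]), 'eef_rot': array([-1.51431122,  1.56889396, -1.83012825]), 'wrist_force': array([-0.22057936, -0.83945176, -0.54918431]), 'wrist_torque': array([-0.03310185,  0.0090953 ,  0.04201469]), 'gripper_width': 0.08532777701501007}
side 417.24609853063265 417.24609853063265 259.9406558601265 185.59464178008812 [[0.9988, -0.0463, 0.0134, -0.5728], [-0.0157, -0.5754, -0.8177, 0.0852], [0.0455, 0.8166, -0.5755, 1.1223], [0.0, 0.0, 0.0, 1.0]]
top 369.98534457013255 369.98534457013255 251.33530644550726 198.81111840513367 [[-0.0414, -0.9991, -0.0034, 0.0551], [-0.9787, 0.0412, -0.201, 0.5776], [0.2009, -0.0049, -0.9796, 1.1362], [0.0, 0.0, 0.0, 1.0]]
wrist 291.10163209356244 291.10163209356244 254.75657497416015 192.27985011920643 [[0.311, 0.9504, -0.0021, -0.6498], [0.906, -0.2958, 0.3029, -0.0391], [0.2873, -0.0961, -0.953, 0.3792], [0.0, 0.0, 0.0, 1.0]]
```

View pics/side0.png

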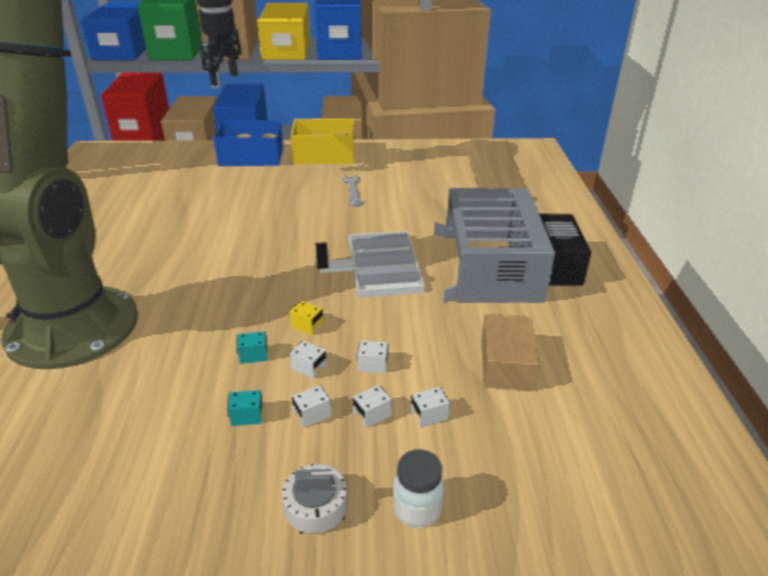

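View pics/top0.png

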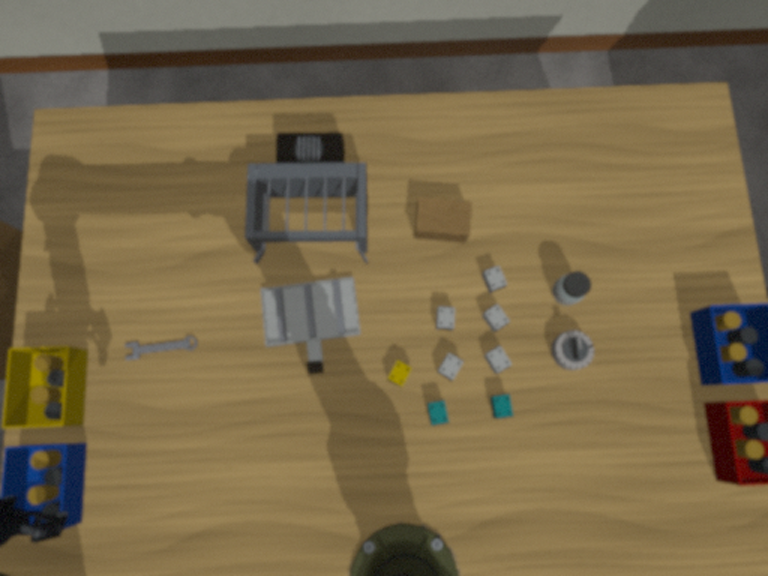

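View pics/wrist0.png

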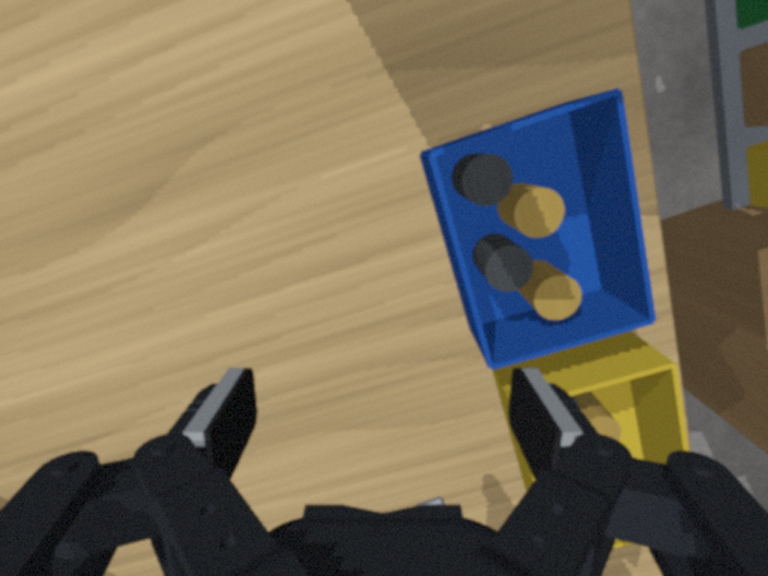

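```bash
cat > h.py <<'E'
import numpy as np, cv2
from scipy.spatial.transform import Rotation as Rn
def K(c): return c["fx"],c["fy"],c["cx"],c["cy"],np.array(c["extrinsics"])
def ray(c,u,v):
    fx,fy,cx,cy,E=K(c); R=E[:3,:3]; o=-R.T@E[:3,3]; d=R.T@np.array([(u-cx)/fx,(v-cy)/fy,1]); return o,d
def atz(c,u,v,z):
    o,d=ray(c,u,v); return o+d*(z-o[2])/d[2]
def proj(c,p):
    fx,fy,cx,cy,E=K(c); q=E[:3,:3]@np.array(p)+E[:3,3]; return np.array([fx*q[0]/q[2]+cx,fy*q[1]/q[2]+cy])
def tri(obs):
    A=np.zeros((3,3));b=np.zeros(3)
    for c,u,v in obs:
        o,d=ray(c,u,v); d=d/np.linalg.norm(d); P=np.eye(3)-np.outer(d,d); A+=P;b+=P@o
    x=np.linalg.solve(A,b)
    res=[np.linalg.norm((np.eye(3)-np.outer(d,d)/(d@d))@(x-o)) for o,d in [ray(*q) for q in obs]]
    return x,res
import pickle
def save(c,name): pickle.dump(c,open(name+".pkl","wb"))
def load(name): return pickle.load(open(name+".pkl","rb"))
def crop(c,x0,y0,x1,y1,name,s=None):
    im=c["image"][y0:y1,x0:x1,::-1]; 
    s=s or min(800/(x1-x0),600/(y1-y0))
    cv2.imwrite(f"pics/{name}.png",cv2.resize(im,None,fx=s,fy=s,interpolation=cv2.INTER_CUBIC)); print(name,"scale",s,"off",x0,y0)
def down(yaw): return [0,np.pi/2,yaw]
E
python3 - <<'E'
from station import *
from h import *
T=cams.camera("top");save(T,"top0");S=cams.camera("side");save(S,"side0")
k=512/768
for n,u,v,z in [("c1",495,278,.036),("c2",496,317,.036),("c3",446,317,.036),("c4",450,366,.036),("c5",498,358,.036),("yel",399,373,.036),("tq1",438,412,.036),("tq2",502,405,.036),("timer",575,348,.06),("jar",574,287,.085),("tray",309,309,.03),("handle",315,367,.056),("carton",444,217,.06),("mouthL",248,240,.115),("mouthR",366,238,.115),("backL",250,165,.115),("wrench",160,346,0)]:
    print(n,atz(T,u*k,v*k,z).round(3))
W=cams.camera("wrist");E=np.array(W["extrinsics"]);s=sense()
o=-E[:3,:3].T@E[:3,3];Rt=Rn.from_euler('xyz',s['eef_rot']).as_matrix()
print("cam in tool",Rt.T@(o-s['ee_pos']), (Rt.T@E[:3,:3].T).round(3))
for yaw in np.arange(-3.14,3.15,.523):
    print(yaw.round(2),[ (None if (q:=planner.solve_ik(p,down(yaw))) is None else np.round(q,2)) for p in ([.55,-.15,.35],)])
E
```

```text
c1 [ 0.619 -0.232  0.036]
c2 [ 0.531 -0.226  0.036]
c3 [ 0.536 -0.118  0.036]
c4 [ 0.429 -0.119  0.036]
c5 [ 0.442 -0.223  0.036]
yel [ 0.419 -0.009  0.036]
tq1 [ 0.334 -0.087  0.036]
tq2 [ 0.343 -0.223  0.036]
timer [ 0.454 -0.382  0.06 ]
jar [ 0.581 -0.385  0.085]
tray [0.567 0.181 0.03 ]
handle [0.438 0.168 0.056]
carton [ 0.756 -0.125  0.06 ]
mouthL [0.704 0.296 0.115]
mouthR [0.698 0.049 0.115]
backL [0.873 0.293 0.115]
wrench [0.503 0.518 0.   ]
cam in tool [-0.14135388  0.00076067 -0.0773643 ] [[ 0.001 -0.303  0.953]
 [ 1.    -0.    -0.001]
 [ 0.     0.953  0.303]]
-3.14 [array([ 0.11,  0.12,  0.12,  1.46, -0.01,  1.56, -1.34])]
-2.62 [array([ 0.07,  0.12,  0.16,  1.46, -0.02,  1.56, -0.81])]
-2.09 [array([ 0.07,  0.12,  0.16,  1.46, -0.02,  1.56, -0.29])]
-1.57 [array([ 0.08,  0.12,  0.16,  1.46, -0.02,  1.56,  0.24])]
-1.05 [array([ 0.08,  0.12,  0.16,  1.46, -0.02,  1.56,  0.76])]
-0.52 [array([ 0.08,  0.12,  0.15,  1.46, -0.02,  1.56,  1.28])]
-0.0 [array([ 0.09,  0.12,  0.15,  1.46, -0.02,  1.56,  1.8 ])]
0.52 [array([ 0.12,  0.12,  0.11,  1.46, -0.01,  1.56,  2.32])]
1.04 [array([ 1.18,  0.29, -1.18,  1.43,  0.27,  1.6 ,  2.63])]
1.57 [None]
2.09 [array([-0.69,  0.18,  1.06,  1.49, -0.15,  1.57, -2.26])]
2.61 [array([-0.69,  0.18,  1.06,  1.49, -0.15,  1.57, -1.74])]
3.14 [array([ 0.08,  0.12,  0.15,  1.46, -0.02,  1.56, -1.34])]
```

```bash
python3 - <<'E'
from station import *
from h import *
r.move_ptp([.44,.02,.36],down(0)); 
c=cams.camera("wrist");save(c,"w1");crop(c,0,0,512,384,"w1")
r.move_ptp([.43,-.20,.34],down(0)); print(sense()['t'],sense()['ee_pos'])
c=cams.camera("wrist");save(c,"w2");crop(c,0,0,512,384,"w2")
T=cams.camera("top");save(T,"top1")
crop(load("top0"),150,80,410,290,"t0c")
E
```

```text
w1 scale 1.5625 off 0 0
3.575 [ 0.43077482 -0.19810229  0.34000904]
w2 scale 1.5625 off 0 0
t0c scale 2.857142857142857 off 150 80
```

View pics/w1.png

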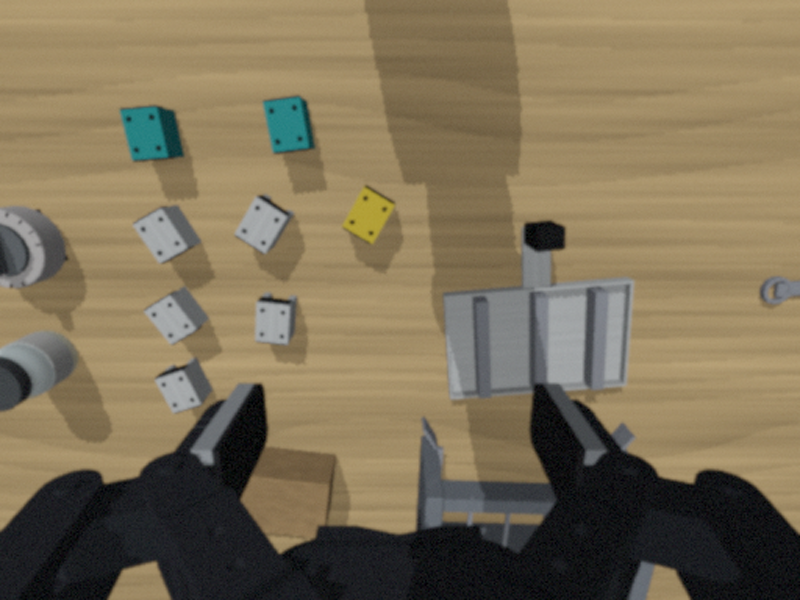

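View pics/w2.png

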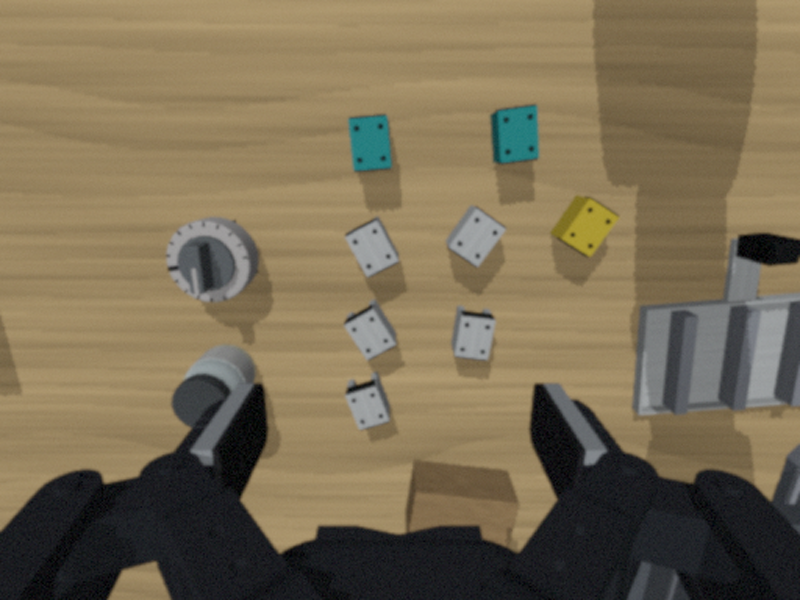

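View pics/t0c.png

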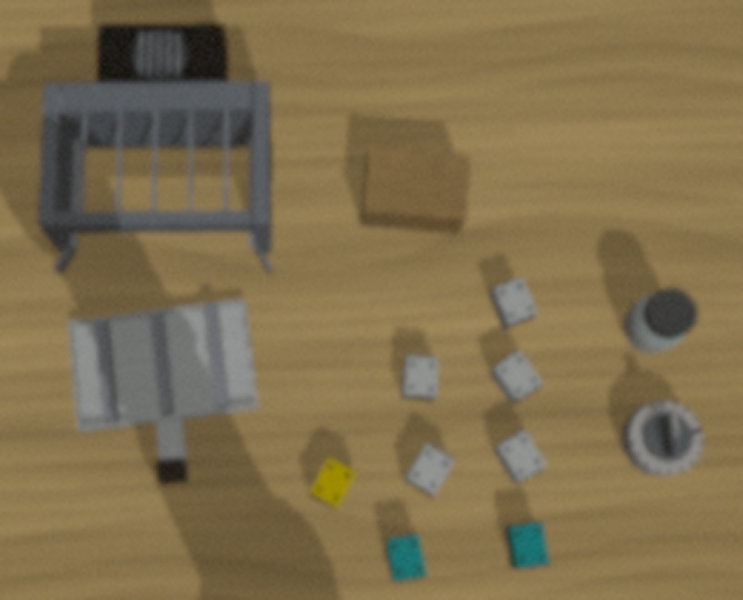

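```bash
python3 - <<'E'
from h import *
crop(load("w2"),205,120,345,285,"w2c",s=3.6)
crop(load("w1"),75,110,215,275,"w1c",s=3.6)
crop(load("w1"),275,130,425,265,"w1t",s=4.4)
E
```

```text
w2c scale 3.6 off 205 120
w1c scale 3.6 off 75 110
w1t scale 4.4 off 275 130
```

View pics/w2c.png

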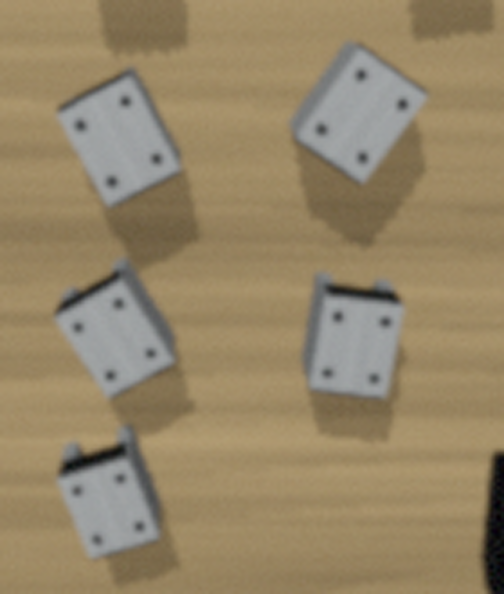

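View pics/w1c.png

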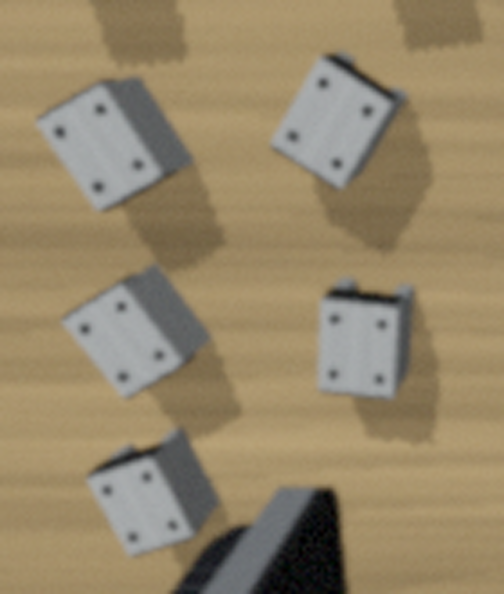

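View pics/w1t.png

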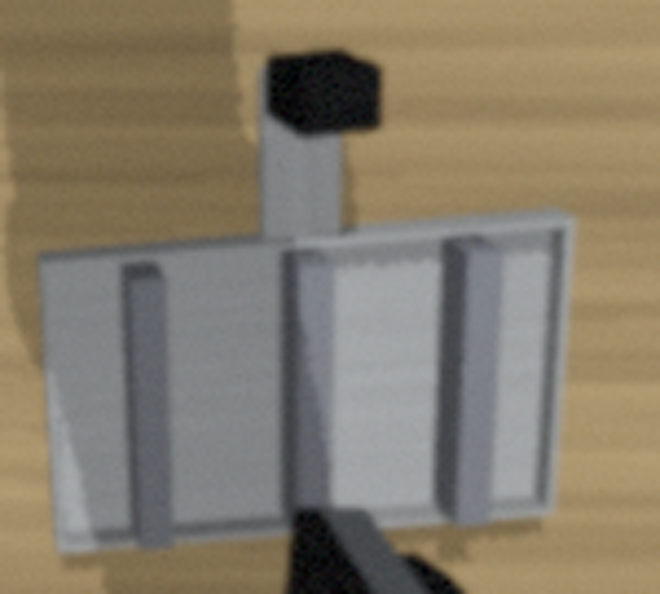

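```bash
python3 - <<'E'
from h import *
w1,w2=load("w1"),load("w2");T=load("top0")
D={"c5":[[(80,126),(125,101),(157,158),(112,181)],[(60,132),(100,109),(138,165),(98,187)]],
"c4":[[(361,75),(402,104),(363,158),(321,130)],[(323,83),(368,111),(337,163),(293,136)]],
"c2":[[(78,327),(119,303),(151,353),(110,376)],[(84,329),(121,307),(159,356),(123,377)]],
"c3":[[(338,316),(385,322),(374,379),(327,373)],[(335,319),(381,324),(380,379),(334,374)]],
"c1":[[(77,490),(120,478),(139,526),(97,540)],[(107,490),(147,477),(172,525),(132,537)]]}
f=lambda p,o:((p[0]+.5)/3.6-.5+o[0],(p[1]+.5)/3.6-.5+o[1])
out={}
for n,(a,b) in D.items():
    P=[];rs=[]
    for p,q in zip(a,b):
        x,res=tri([(w2,*f(p,(205,120))),(w1,*f(q,(75,110)))]);P.append(x);rs+=res
    P=np.array(P);m=P.mean(0)
    d=(P[3]+P[2]-P[0]-P[1])/2; e=(P[1]+P[2]-P[0]-P[3])/2
    yaw=np.arctan2(d[1],d[0])
    # assume z=.036 only from w2
    z36=np.mean([atz(w2,*f(p,(205,120)),.036) for p in a]+[atz(w1,*f(p,(75,110)),.036) for p in b],0)
    print(n,m.round(4),"yaw",round(yaw,3),"L",np.linalg.norm(d).round(4),"W",np.linalg.norm(e).round(4),"res",max(rs).round(4),"z36",z36.round(4),proj(T,m).round(1)*1.5)
    out[n]=[float(z36[0]),float(z36[1]),float(yaw)]
import json;json.dump(out,open("car.json","w"));print(out)
E
```

```text
c5 [ 0.4413 -0.224   0.0352] yaw 0.501 L 0.028 W 0.0221 res 0.0003 z36 [ 0.4412 -0.2238  0.036 ] [498.3 358.5]
c4 [ 0.4302 -0.1198  0.0352] yaw -0.591 L 0.0281 W 0.0222 res 0.0003 z36 [ 0.4301 -0.1197  0.036 ] [450.3 365.7]
c2 [ 0.533  -0.2272  0.0361] yaw 0.522 L 0.0284 W 0.0219 res 0.0003 z36 [ 0.533  -0.2273  0.036 ] [496.35 316.2 ]
c3 [ 0.5369 -0.1166  0.035 ] yaw -0.114 L 0.0288 W 0.0218 res 0.0002 z36 [ 0.5365 -0.1165  0.036 ] [445.5  316.65]
c1 [ 0.6205 -0.2318  0.0358] yaw 0.331 L 0.0277 W 0.0216 res 0.0003 z36 [ 0.6204 -0.2317  0.036 ] [495.  277.2]
{'c5': [0.4411996893883866, -0.22377904050017394, 0.5009796773963504], 'c4': [0.43012293111986255, -0.1197011545077814, -0.5909690470432815], 'c2': [0.5330452133853399, -0.22728573264840674, 0.522370072584016], 'c3': [0.5364781111467275, -0.11648696313498749, -0.11408360416776085], 'c1': [0.6204343063350694, -0.2317148782199262, 0.3313316210536228]}
```

```bash
python3 - <<'E'
from station import *
from h import *
r.move_ptp([.44,.15,.36],down(0))
c=cams.camera("wrist");save(c,"w3");crop(c,0,0,512,384,"w3")
crop(c,200,115,370,265,"w3t",s=4)
T=cams.camera("top");save(T,"top2");crop(T,150,90,270,260,"t2t",s=3.5)
crop(load("side0"),200,110,400,210,"s0t",s=4)
print(sense()['t'])
E
```

```text
w3 scale 1.5625 off 0 0
w3t scale 4 off 200 115
t2t scale 3.5 off 150 90
s0t scale 4 off 200 110
5.0917
```

View pics/w3.png

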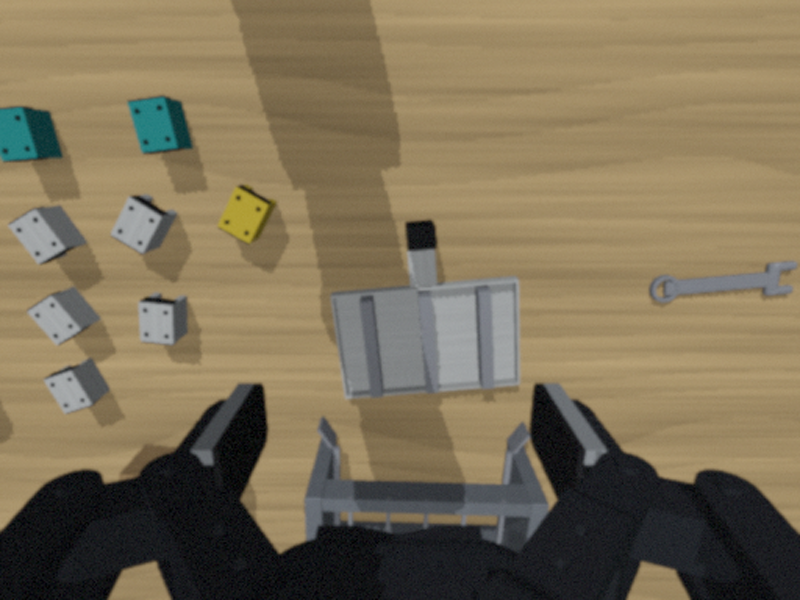

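View pics/w3t.png

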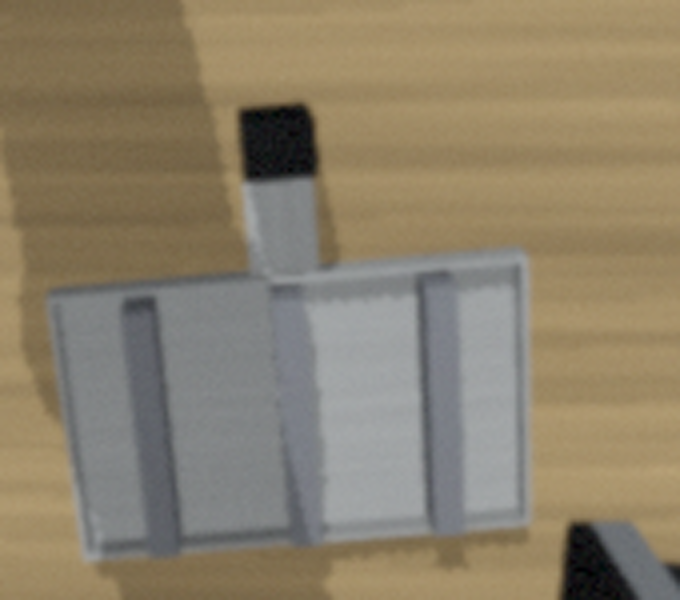

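View pics/t2t.png

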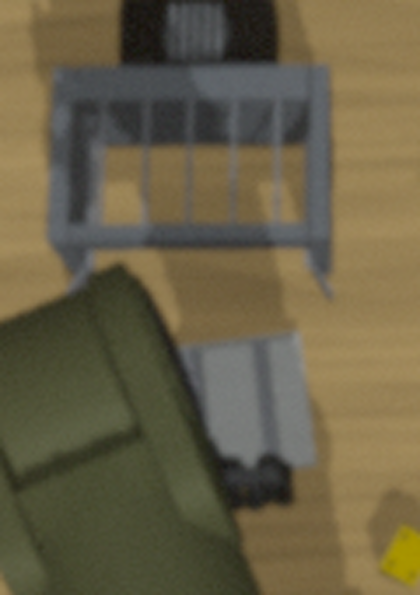

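View pics/s0t.png

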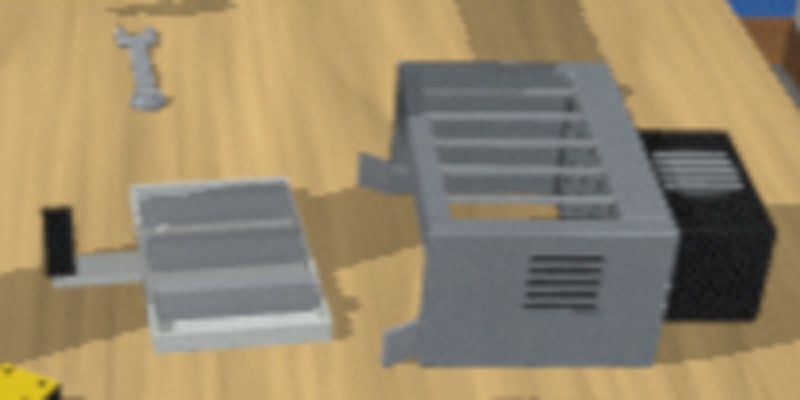

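```bash
cat > trayfit.py <<'E'
from h import *
from scipy.optimize import least_squares
def fit(obs,x0,free_z=False,weights=None):
    # obs: list of (cam,u,v,(mx,my,mz))
    def f(p):
        c,s=np.cos(p[2]),np.sin(p[2]); out=[]
        for cam,u,v,m in obs:
            w=[p[0]+c*m[0]-s*m[1],p[1]+s*m[0]+c*m[1],m[2]+(p[3] if free_z else 0)]
            out+=list(proj(cam,w)-[u,v])
        return np.array(out)
    s=least_squares(f,x0+([0] if free_z else []),loss="soft_l1"); return s.x,f(s.x).reshape(-1,2)
E
python3 - <<'E'
from trayfit import *
w1,w3,T=load("w1"),load("w3"),load("top0")
R=[(-.059,1),(.059,1)]
def px(p,s,o): return ((p[0]+.5)/s-.5+o[0],(p[1]+.5)/s-.5+o[1])
def rail(cam,y,pts,s,o):
    M=[(-.059,y-.007,.03),(-.059,y+.007,.03),(.059,y-.007,.03),(.059,y+.007,.03)]
    return [(cam,*px(p,s,o),m) for p,m in zip(pts,M)]
o3=(200,115);o1=(275,130)
obs=rail(w3,-.065,[(124,300),(157,299),(150,553),(180,552)],4,o3)+rail(w3,0,[(271,290),(303,288),(293,542),(322,541)],4,o3)+rail(w3,.065,[(420,275),(452,274),(433,533),(464,532)],4,o3)
obs1=rail(w1,-.065,[(128,268),(160,266),(137,545),(172,543)],4.4,o1)+rail(w1,.065,[(467,243),(500,240),(457,523),(490,520)],4.4,o1)
for nm,o in(("w3",obs),("w1",obs1),("both",obs+obs1)):
    p,res=fit(o,[.567,.18,.05]);print(nm,p.round(4),np.abs(res).max().round(2))
p,res=fit(obs+obs1,[.567,.18,.05],True);print("freez",p.round(4)); print(res.round(1).tolist())
# hood from top2
ot=(150,90);T2=load("top2")
H=[(T2,*px(q,3.5,ot),m) for q,m in [((48,245),(-.085,.128,.115)),((330,245),(-.085,-.128,.115)),((57,67),(.085,.128,.115)),((328,67),(.085,-.128,.115))]]
p,res=fit(H,[.78,.17,0]);print("hood top",p.round(4),res.round(1).tolist())
crop(w3,190,250,365,384,"w3h",s=4.5)
crop(T2,158,90,250,180,"t2h",s=6.5)
E
```

```text
w3 [0.563  0.1822 0.0854] 1.67
w1 [0.5634 0.181  0.0885] 0.98
both [0.5632 0.1816 0.0872] 1.8
freez [ 5.632e-01  1.816e-01  8.730e-02 -1.000e-04]
[[-1.7, 1.4], [-1.8, 0.9], [-0.7, -0.2], [-0.5, -0.6], [-0.3, 0.6], [-0.0, 0.4], [-0.8, -0.3], [-0.3, -0.7], [0.9, 1.0], [1.2, 0.6], [0.1, -0.9], [0.1, -1.3], [0.2, 0.8], [1.1, 0.6], [0.4, -0.5], [0.2, -0.6], [0.3, 0.2], [1.2, 0.2], [-0.3, -1.0], [-0.0, -0.9]]
hood top [ 0.7856  0.1728 -0.041 ] [[-0.5, -0.2], [0.3, -0.3], [-0.6, 0.3], [1.0, 0.2]]
w3h scale 4.5 off 190 250
t2h scale 6.5 off 158 90
```

View pics/w3h.png

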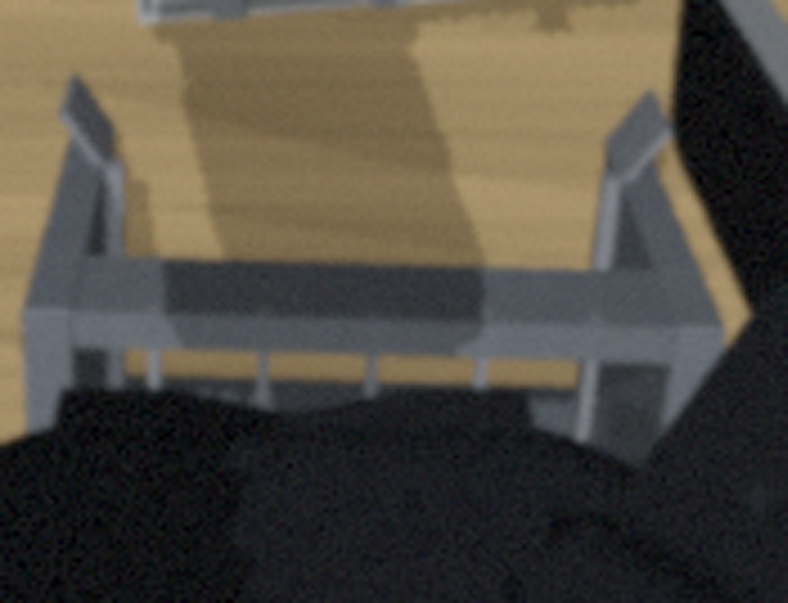

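View pics/t2h.png

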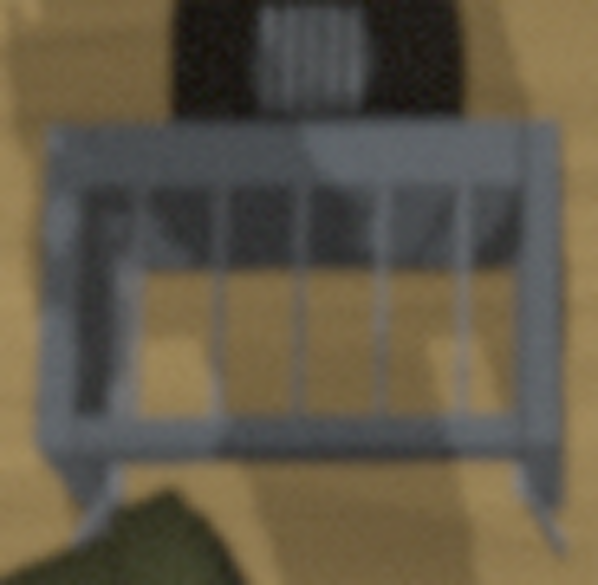

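```bash
python3 - <<'E'
from trayfit import *
w3,T2,S=load("w3"),load("top2"),load("side0")
def px(p,s,o): return ((p[0]+.5)/s-.5+o[0],(p[1]+.5)/s-.5+o[1])
def mk(cam,s,o,L): return [(cam,*px(q,s,o),m) for q,m in L]
A=mk(T2,6.5,(158,90),[((40,452),(-.085,.128,.115)),((562,452),(-.085,-.128,.115)),((47,123),(.085,.128,.115)),((558,122),(.085,-.128,.115))])
B=mk(w3,4.5,(190,250),[((26,308),(-.085,-.128,.115)),((722,325),(-.085,.128,.115)),((118,160),(-.085,-.109,.030)),((612,178),(-.085,.109,.030))])
C=mk(S,4,(200,110),[((428,235),(-.085,-.128,.115)),((678,235),(.085,-.128,.115)),((400,63),(-.085,.128,.115)),((598,63),(.085,.128,.115)),((420,363),(-.085,-.128,0)),((655,363),(.085,-.128,0))])
for n,o in(("top",A),("w3",B),("side",C),("all",A+B+C),("A+B",A+B)):
    p,res=fit(o,[.78,.17,0]);print(n,p.round(4),res.round(1).tolist())
E
```

```text
top [ 0.7872  0.1735 -0.0355] [[-1.0, 0.1], [0.1, -0.5], [0.2, 0.4], [0.6, -0.0]]
w3 [ 0.7876  0.1748 -0.0356] [[-1.6, -0.5], [1.9, 0.2], [-2.9, 0.7], [2.2, 0.0]]
side [ 0.7898  0.1748 -0.0219] [[0.5, -0.5], [0.5, -0.6], [-1.8, -0.7], [1.4, -0.7], [-0.6, 1.3], [-0.4, 1.1]]
all [ 0.7883  0.174  -0.0297] [[-1.0, -0.1], [0.1, -1.1], [-0.1, 0.3], [0.3, -0.6], [-2.4, 0.3], [1.0, 0.2], [-3.6, 1.3], [1.4, 0.1], [-0.3, -0.5], [-0.3, -0.3], [-1.9, -0.7], [1.4, -0.4], [-1.4, 1.4], [-1.1, 1.4]]
A+B [ 0.7874  0.1739 -0.0362] [[-1.1, -0.0], [-0.1, -0.5], [0.0, 0.3], [0.5, -0.1], [-2.1, -0.6], [1.3, 0.2], [-3.4, 0.6], [1.7, -0.0]]
```

```bash
cat > pp.py <<'E'
from station import *
from h import *
import json
def rot2(y,v): c,s=np.cos(y),np.sin(y); return np.array([c*v[0]-s*v[1],s*v[0]+c*v[1]])
def pick(n,off=0,zt=.012):
    x,y,a=json.load(open("car.json"))[n]; p=np.array([x,y])+rot2(a,[off,0])
    r.move_ptp([*p,.12],down(a)); 
    r.movel([*p,zt],rate=.12)
    eoat.gripper_close(40)
    w=sense()['gripper_width']
    r.movel([*p,.13],rate=.2)
    s=sense();print(n,"w",round(w,4),round(s['gripper_width'],4),"F",s['wrist_force'].round(1),"t",round(s['t'],1))
def tray_seen(tag):
    T=cams.camera("top");S=cams.camera("side");save(T,"top_"+tag);save(S,"side_"+tag)
    for n,c,(x0,y0,x1,y1) in(("top",T,(170,180,260,265)),("side",S,(195,150,245,190))):
        im=c["image"][y0:y1,x0:x1].max(2); m=(im<45)
        yy,xx=np.nonzero(m); print(tag,n,len(xx),(xx.mean()+x0).round(2) if len(xx) else None,(yy.mean()+y0).round(2) if len(xx) else None)
def place(tray,mx,my,off=0,zt=.012):
    a=tray[2]; p=np.array(tray[:2])+rot2(a,[mx+off,my])
    r.move_ptp([*p,.11],down(a))
    f0=sense()['wrist_force']
    for z in(.05,.036,zt+.0115):
        r.movel([*p,z],rate=.08); f=sense()['wrist_force']-f0; print("z",z,"dF",f.round(1))
        if np.linalg.norm(f)>8: print("STOP");return False
    return True
def release(up=.15):
    eoat.let_go(); p=sense()['ee_pos']; r.movel([p[0],p[1],up],rate=.2); print("t",sense()['t'])
E
python3 - <<'E'
from pp import *
tray_seen("a0")
pick("c4"); tray_seen("a1")
print(place([.5632,.1816,.087],0,0))
S=cams.camera("side");crop(S,190,90,330,210,"s_p1");W=cams.camera("wrist");crop(W,0,0,512,384,"w_p1")
E
```

```text
a0 top 195 216.27 221.74
a0 side 82 214.32 170.26
c4 w 0.0351 0.0353 F [-0.9  0.4 -1.2] t 8.8
a1 top 25 209.8 244.32
a1 side 449 206.26 168.84
z 0.05 dF [-0.   0.4 -0.3]
z 0.036 dF [0.5 0.5 1. ]
z 0.0235 dF [ 0.2 -0.   1.2]
True
s_p1 scale 5.0 off 190 90
w_p1 scale 1.5625 off 0 0
```

View pics/s_p1.png

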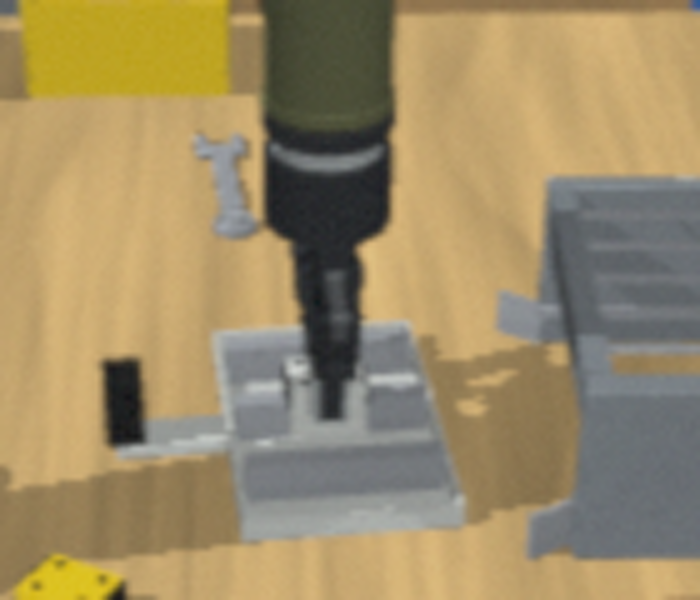

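View pics/w_p1.png

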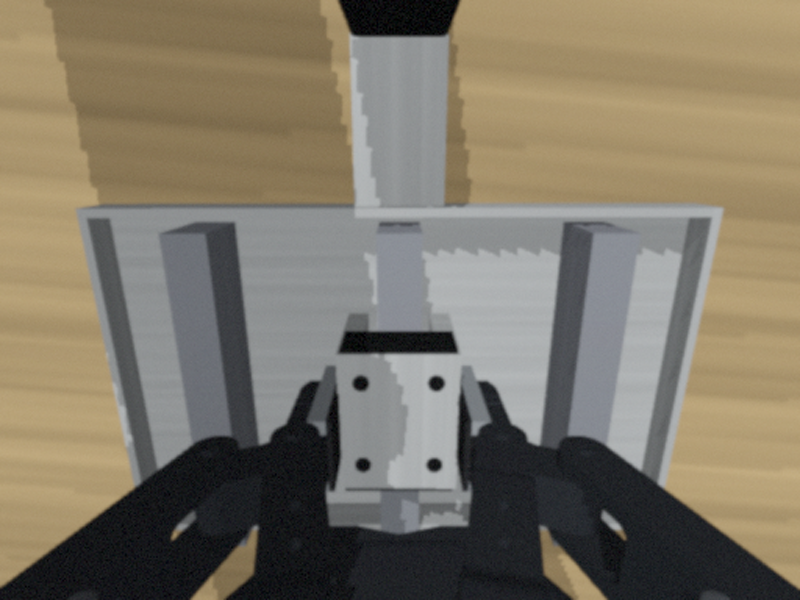

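```bash
python3 - <<'E'
from pp import *
release()
pick("c5",-8e-3); tray_seen("a2")
crop(load("top_a2"),150,90,410,290,"ta2",s=3)
crop(load("side_a2"),190,90,330,210,"sa2",s=5)
W=cams.camera("wrist");save(W,"w_a2");crop(W,0,0,512,384,"wa2")
E
```

```text
t 13.1667
c5 w 0.0353 0.0356 F [ 0.2  1.  -1.4] t 17.1
a2 top 27 209.59 244.3
a2 side 215 210.31 176.0
ta2 scale 3 off 150 90
sa2 scale 5 off 190 90
wa2 scale 1.5625 off 0 0
```

View pics/ta2.png

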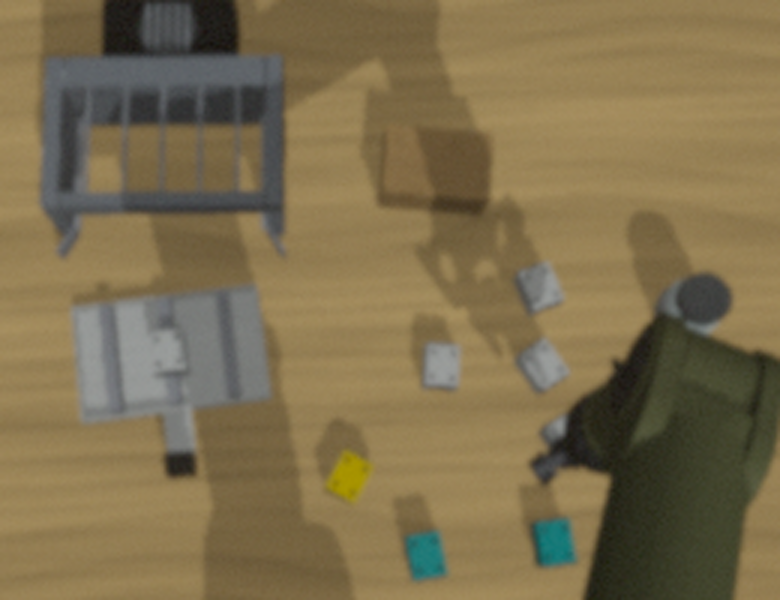

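View pics/sa2.png

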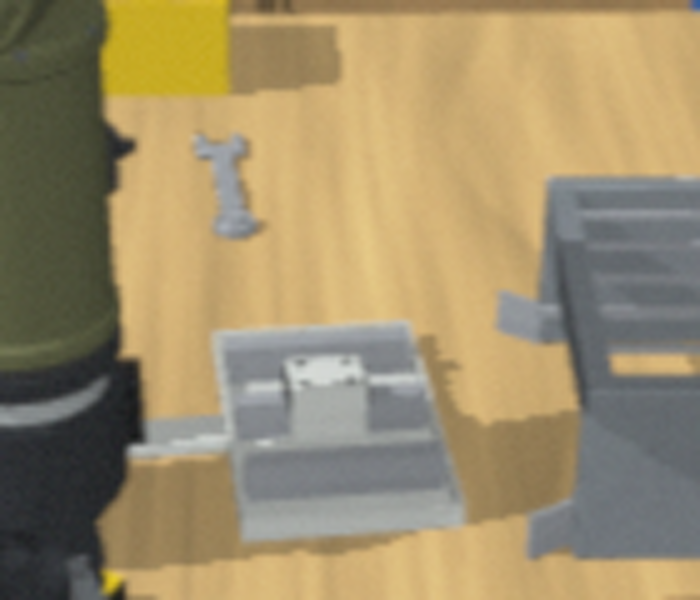

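View pics/wa2.png

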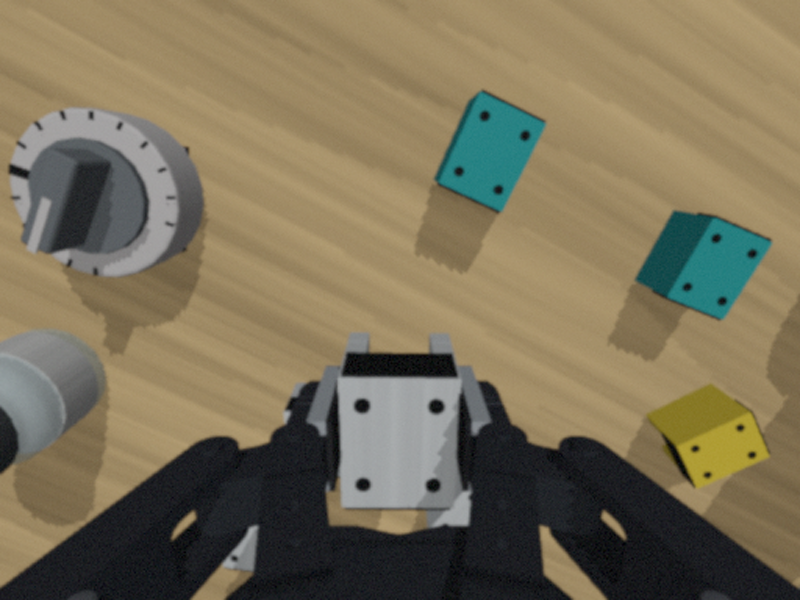

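```bash
python3 - <<'E'
from pp import *
tr=[.5632,.1816,.087]
if place(tr,-.034,-.065,-.008):
    W=cams.camera("wrist");save(W,"w_p2");crop(W,0,0,512,384,"wp2")
E
```

```text
z 0.05 dF [-0.7  1.3 -0. ]
z 0.036 dF [-1.8  0.4  0.2]
z 0.0235 dF [-0.8  0.4 -0.1]
wp2 scale 1.5625 off 0 0
```

View pics/wp2.png

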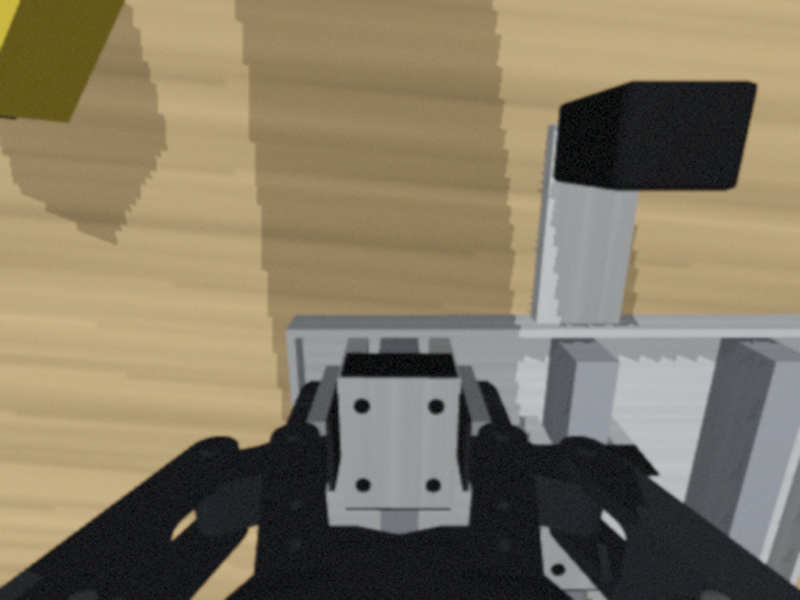

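```bash
cat >> pp.py <<'E'
def moved(tag,ref):
    out=[]
    for n,(x0,y0,x1,y1) in(("side",(232,150,290,202)),("top",(172,180,245,250))):
        a=load(n+"_"+tag)["image"][y0:y1,x0:x1]; b=load(n+"_"+ref)["image"][y0:y1,x0:x1]
        a=cv2.cvtColor(a,6).astype(np.float32); b=cv2.cvtColor(b,6).astype(np.float32)
        out.append((n,np.round(cv2.phaseCorrelate(b,a)[0],2).tolist(),round(float(np.abs(a-b).mean()),2)))
    print("moved?",out); return out
E
python3 - <<'E'
from pp import *
release()
pick("c3",8e-3); tray_seen("a3"); moved("a3","a2")
crop(load("top_a3"),150,90,410,290,"ta3",s=3)
crop(load("side_a3"),190,90,330,210,"sa3",s=5)
E
```

```text
t 21.4583
c3 w 0.0357 0.035 F [-0.1 -0.2 -1.2] t 24.7
a3 top 23 210.0 244.48
a3 side 81 214.35 170.19
moved? [('side', [0.63, 2.29], 40.15), ('top', [0.58, 0.01], 3.24)]
ta3 scale 3 off 150 90
sa3 scale 5 off 190 90
```

View pics/sa3.png

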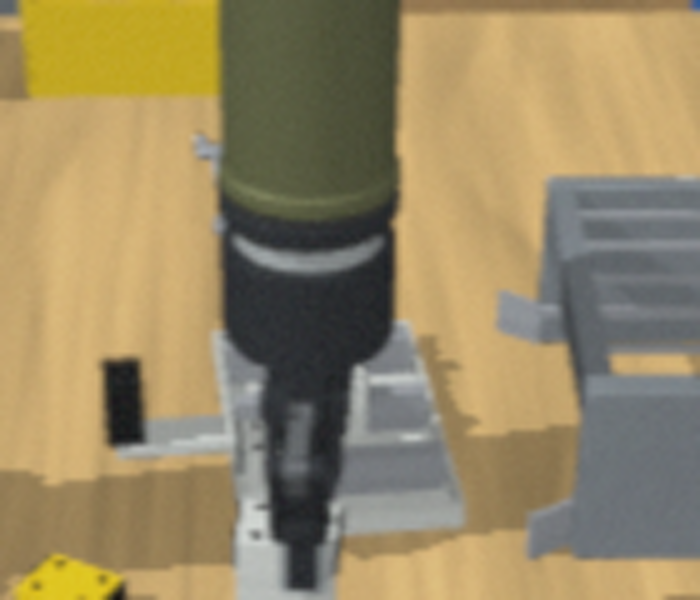

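View pics/ta3.png

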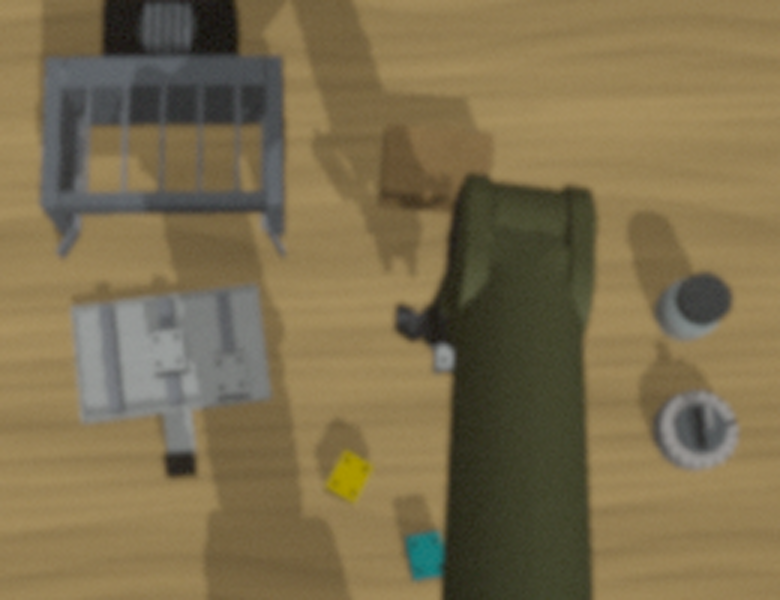

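```bash
python3 - <<'E'
from pp import *
tr=[.5632,.1816,.087]
if place(tr,.034,-.065,.008):
    W=cams.camera("wrist");save(W,"w_p3");crop(W,0,0,512,384,"wp3")
    release()
    pick("c2",-8e-3); tray_seen("a4"); moved("a4","a3")
    crop(load("top_a4"),150,90,410,290,"ta4",s=3)
E
```

```text
z 0.05 dF [0.1 0.8 0.9]
z 0.036 dF [-0.1  1.2  1.6]
z 0.0235 dF [0.1 0.2 1.7]
wp3 scale 1.5625 off 0 0
t 28.6833
c2 w 0.0355 0.0352 F [-1.   0.3 -1.6] t 32.4
a4 top 21 209.62 244.19
a4 side 80 214.31 170.19
moved? [('side', [1.53, -0.23], 33.59), ('top', [0.53, 0.07], 2.83)]
ta4 scale 3 off 150 90
```

View pics/wp3.png

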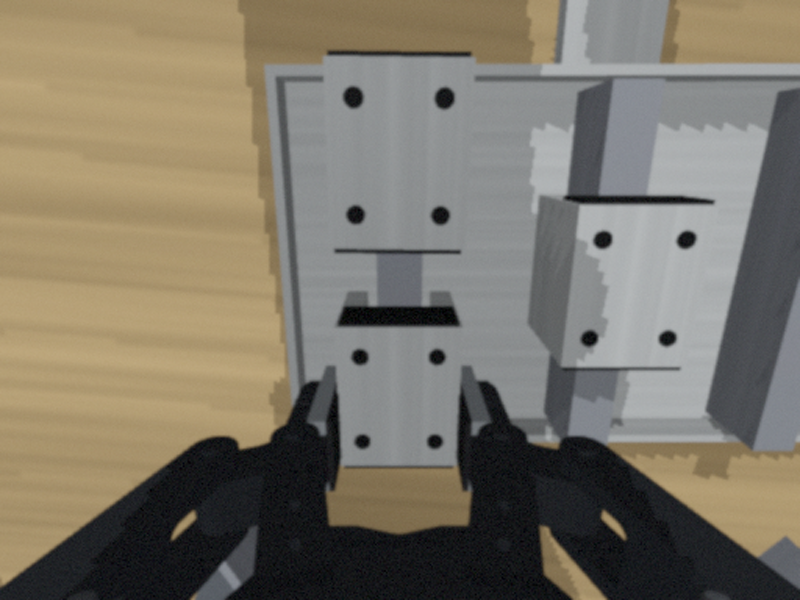

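View pics/ta4.png

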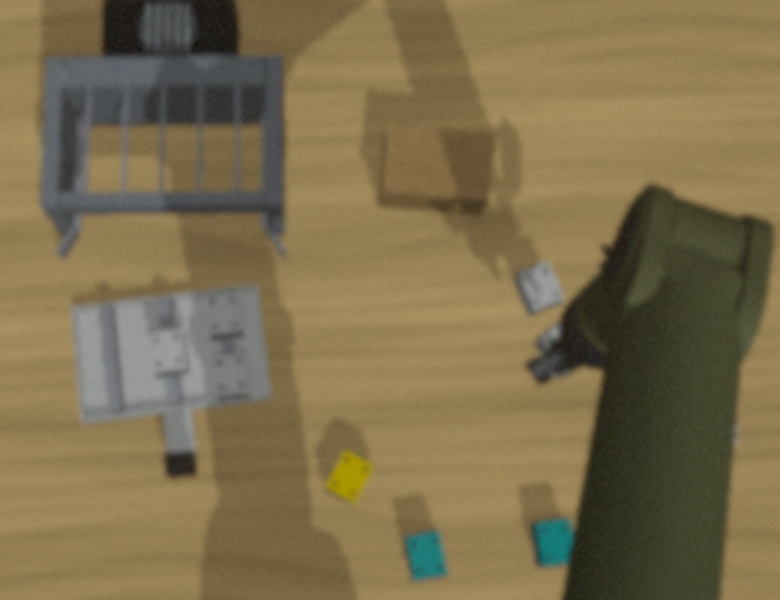

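```bash
python3 - <<'E'
from pp import *
tr=[.5632,.1816,.087]
if place(tr,-.034,.065,-.008):
    W=cams.camera("wrist");save(W,"w_p4");crop(W,0,0,512,384,"wp4")
    release()
    pick("c1",8e-3); tray_seen("a5"); moved("a5","a4")
    crop(load("top_a5"),150,90,410,290,"ta5",s=3)
    crop(load("side_a5"),190,90,330,210,"sa5",s=5)
E
```

```text
z 0.05 dF [ 0.8  0.9 -0.2]
z 0.036 dF [-0.1  0.3  0.6]
z 0.0235 dF [ 0.3  0.9 -0.7]
wp4 scale 1.5625 off 0 0
t 37.1
c1 w 0.0353 0.0353 F [ 0.7  0.2 -1.1] t 41.2
a5 top 13 209.92 244.62
a5 side 80 214.31 170.19
moved? [('side', [1.06, 3.26], 69.56), ('top', [0.66, -0.08], 5.37)]
ta5 scale 3 off 150 90
sa5 scale 5 off 190 90
```

View pics/wp4.png

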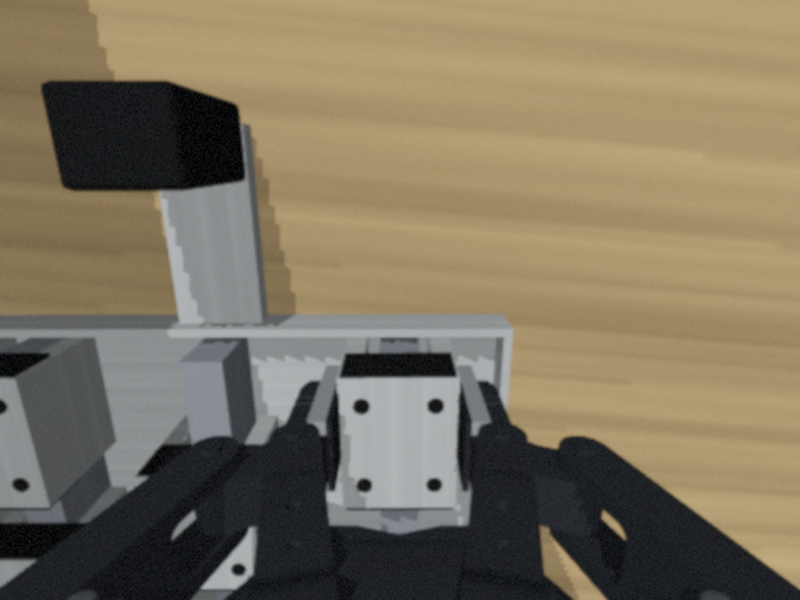

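View pics/ta5.png

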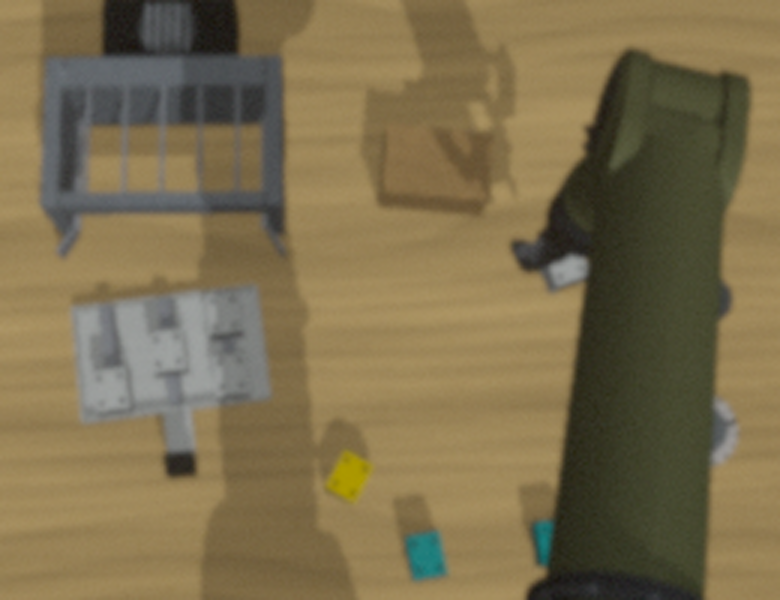

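View pics/sa5.png

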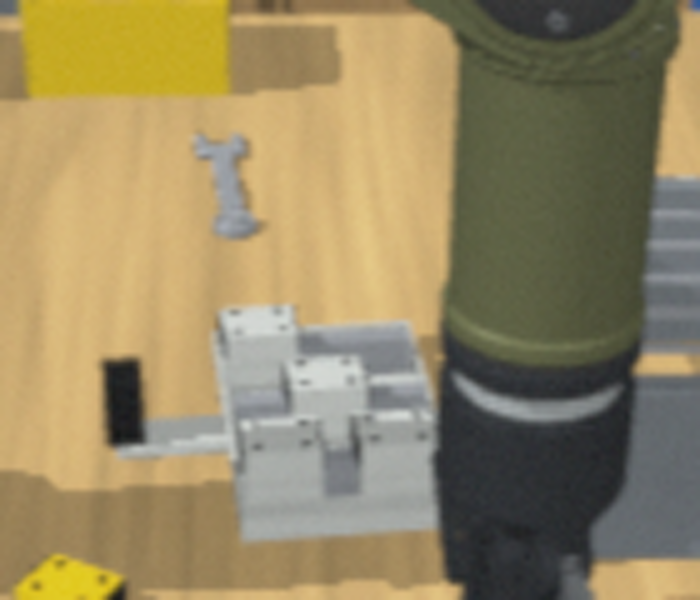

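Tray unmoved (handle at side (214.3,170.2) as before), four carriages astride. Place the fifth, then look from the handle side.

```bash
python3 - <<'E'
from pp import *
tr=[.5632,.1816,.087]
r.movel([.56,.0,.16],rate=.3)
if place(tr,.034,.065,.008):
    release(.2)
    r.move_ptp([.44,.16,.36],down(0))
    W=cams.camera("wrist");save(W,"w_l");crop(W,180,100,380,384,"wl",s=2.1)
    S=cams.camera("side");save(S,"side_l");crop(S,190,90,330,210,"sl",s=5)
    print(sense()['t'])
E
```

```text
z 0.05 dF [-0.4  1.3 -0.4]
z 0.036 dF [-1.3 -0.1  0. ]
z 0.0235 dF [-1.3  1.6  0.2]
t 46.35
wl scale 2.1 off 180 100
sl scale 5 off 190 90
47.4083
```

View pics/wl.png

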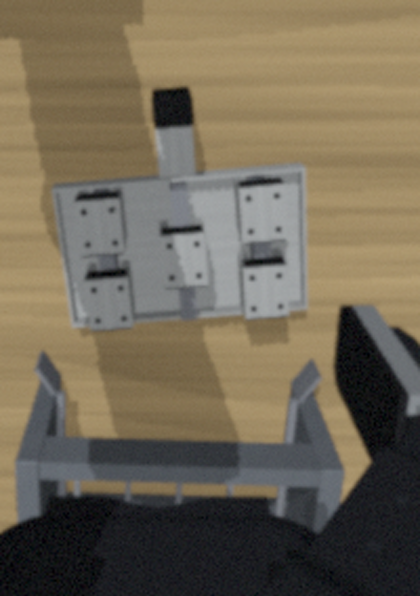

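View pics/sl.png

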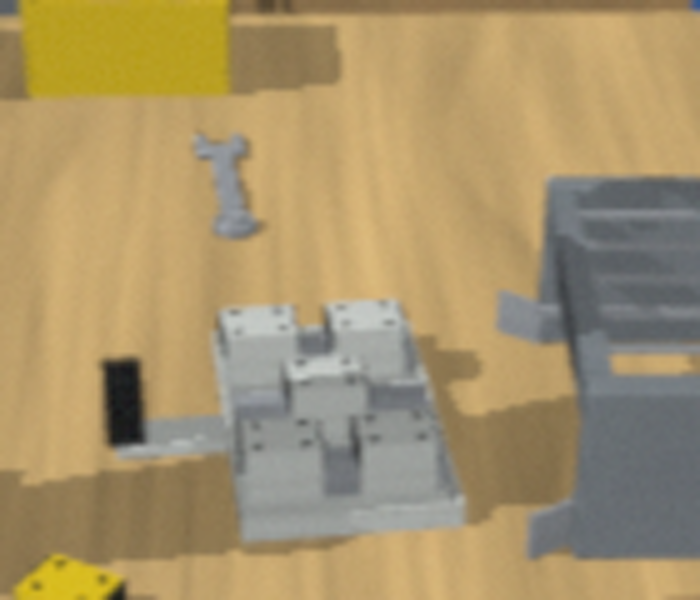

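```bash
python3 - <<'E'
from trayfit import *
def px(p,s,o): return ((p[0]+.5)/s-.5+o[0],(p[1]+.5)/s-.5+o[1])
T=load("top_a2")
crop(T,160,175,250,260,"ta2z",s=7)
L=load("w_l");crop(L,185,250,350,384,"wlh",s=4.5)
crop(T,158,95,250,180,"ta2h",s=7)
E
```

```text
ta2z scale 7 off 160 175
wlh scale 4.5 off 185 250
ta2h scale 7 off 158 95
```

View pics/ta2z.png

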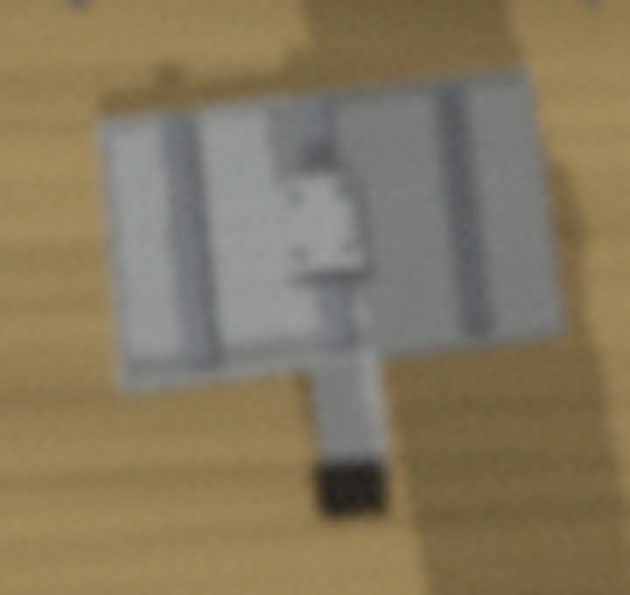

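View pics/ta2h.png

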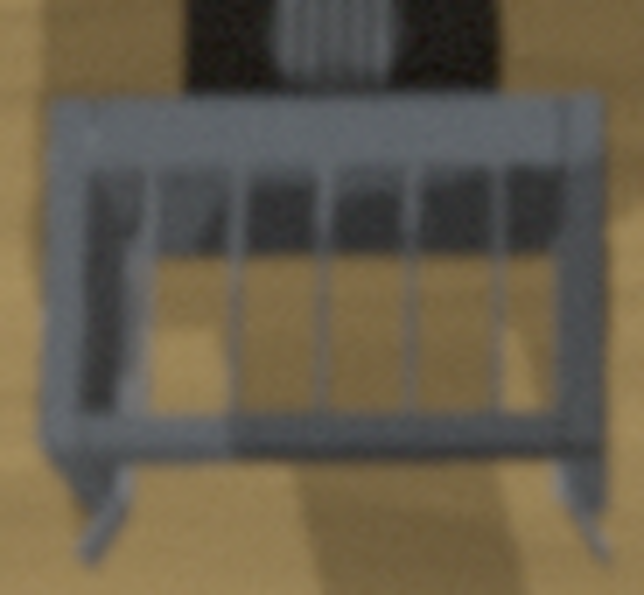

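View pics/wlh.png

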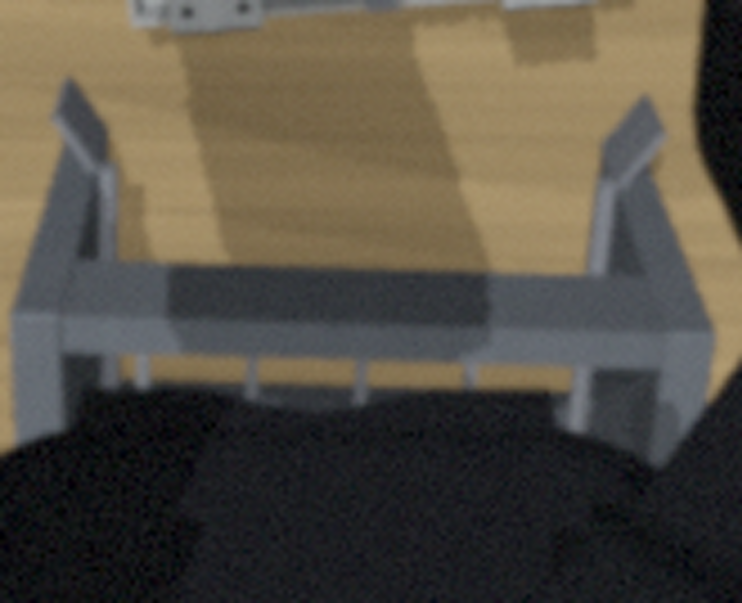

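```bash
python3 - <<'E'
from trayfit import *
def px(p,s,o): return ((p[0]+.5)/s-.5+o[0],(p[1]+.5)/s-.5+o[1])
def mk(cam,s,o,L): return [(cam,*px(q,s,o),m) for q,m in L]
T=load("top_a2");L=load("w_l")
tr=mk(T,7,(160,175),[((97,120),(.065,.105,.016)),((530,68),(.065,-.105,.016)),((562,330),(-.065,-.105,.016)),((120,392),(-.065,.105,.014))])
p,res=fit(tr,[.5632,.18,.08]);print("tray top",p.round(4),res.round(1).tolist())
A=mk(T,7,(158,95),[((41,456),(-.085,.128,.115)),((605,457),(-.085,-.128,.115)),((50,96),(.085,.128,.115)),((603,94),(.085,-.128,.115))])
B=mk(L,4.5,(185,250),[((14,315),(-.085,-.128,.115)),((712,333),(-.085,.128,.115)),((100,165),(-.085,-.109,.03)),((620,185),(-.085,.109,.03))])
for n,o in(("top",A),("w",B),("wtop2",B[:2]),("all",A+B)):
    p,res=fit(o,[.787,.174,-.03]);print(n,p.round(4),res.round(1).tolist())
E
```

```text
tray top [0.5671 0.1818 0.0873] [[-0.2, 0.2], [-0.0, -0.2], [0.1, 0.3], [0.1, -0.3]]
top [ 0.7865  0.1736 -0.0349] [[-0.7, -0.3], [0.1, -1.1], [0.2, 0.8], [0.3, 0.5]]
w [ 0.7885  0.1759 -0.0354] [[-1.0, -0.6], [2.4, 0.1], [0.1, 0.8], [-0.4, -0.1]]
wtop2 [ 0.7891  0.1751 -0.0308] [[-1.7, 0.0], [1.7, 0.1]]
all [ 0.7879  0.175  -0.0384] [[-1.2, -0.9], [-0.4, -1.3], [-0.1, 0.3], [-0.1, 0.2], [-1.4, -1.0], [2.0, 0.1], [-0.3, 0.4], [-0.7, -0.2]]
```

```bash
cat > push.py <<'E'
from pp import *
H=np.array([.7878,.1745]);HY=-.0355
def tp(tray): # tray pose -> tcp
    return [*(np.array(tray[:2])+rot2(tray[2],[-.127,0])),.023]
def hood(xh,yh=0): return [*(H+rot2(HY,[xh,yh])),HY]
E
python3 - <<'E'
from push import *
tr=[.5632,.1816,.087]
p=tp(tr)
r.move_ptp([p[0],p[1],.13],down(tr[2])); r.movel(p,rate=.1)
eoat.gripper_close(60); print(sense()['gripper_width'],sense()['wrist_force'])
f0=sense()['wrist_force']
r.movel(tp(hood(-.188)),rot=down(HY),rate=.04); print((sense()['wrist_force']-f0).round(1),sense()['ee_pos'],sense()['t'])
T=cams.camera("top");save(T,"top_m");crop(T,155,95,265,260,"tm",s=3.6)
S=cams.camera("side");save(S,"side_m");crop(S,190,90,350,210,"sm",s=5)
E
```

```text
0.029243912404745796 [-1.94942845 -0.80907354  3.93141911]
[-7.   1.1  7.2] [0.47077047 0.18647183 0.02336101] 51.225
tm scale 3.6 off 155 95
sm scale 5 off 190 90
```

View pics/tm.png

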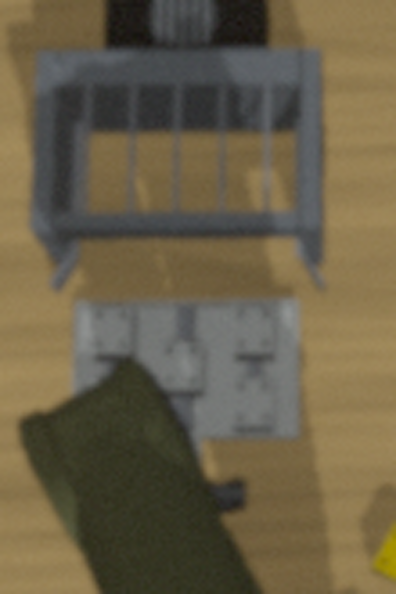

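View pics/sm.png

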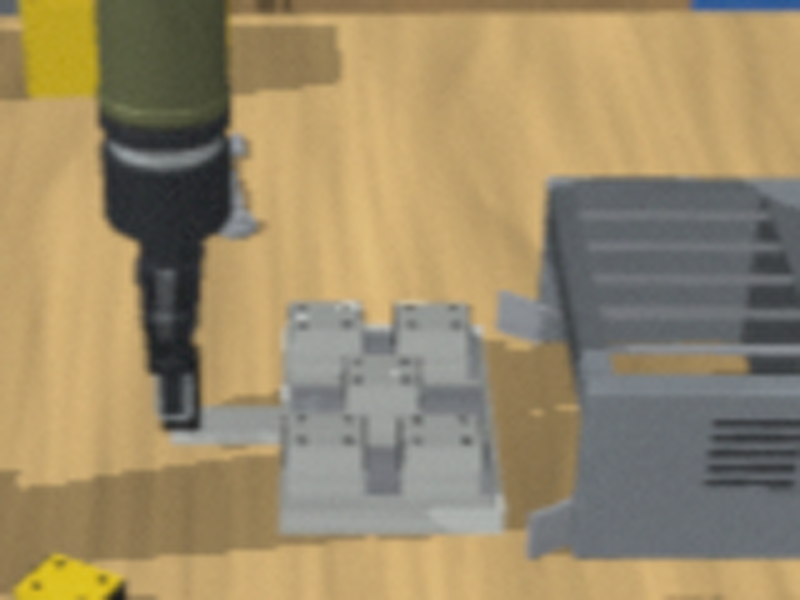

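```bash
python3 - <<'E'
from push import *
f0=sense()['wrist_force'];print(f0.round(1))
for x in(-.16,-.13,-.10,-.07,-.045,-.025):
    r.movel(tp(hood(x)),rot=down(HY),rate=.05); s=sense();print(x,s['wrist_force'].round(1),s['wrist_torque'].round(2),round(s['t'],1))
    if np.linalg.norm(s['wrist_force'][:2])>20: print("stop");break
S=cams.camera("side");save(S,"side_n");crop(S,200,90,360,210,"sn",s=5)
T=cams.camera("top");save(T,"top_n");crop(T,155,95,265,260,"tn",s=3.6)
E
```

```text
[-9.8 -0.1 11.1]
-0.16 [-5.4  1.4  8.7] [0.08 0.94 0.02] 52.0
-0.13 [-5.8  1.   7.8] [ 0.04  0.92 -0.03] 52.8
-0.1 [-5.5  0.7  7.7] [0.11 0.92 0.01] 53.5
-0.07 [-5.3  1.3  6.7] [0.08 0.88 0.  ] 54.3
-0.045 [-3.9  0.2  6.1] [ 0.06  0.77 -0.02] 54.9
-0.025 [-3.1  0.3  5. ] [0.05 0.67 0.11] 55.5
sn scale 5 off 200 90
tn scale 3.6 off 155 95
```

View pics/sn.png

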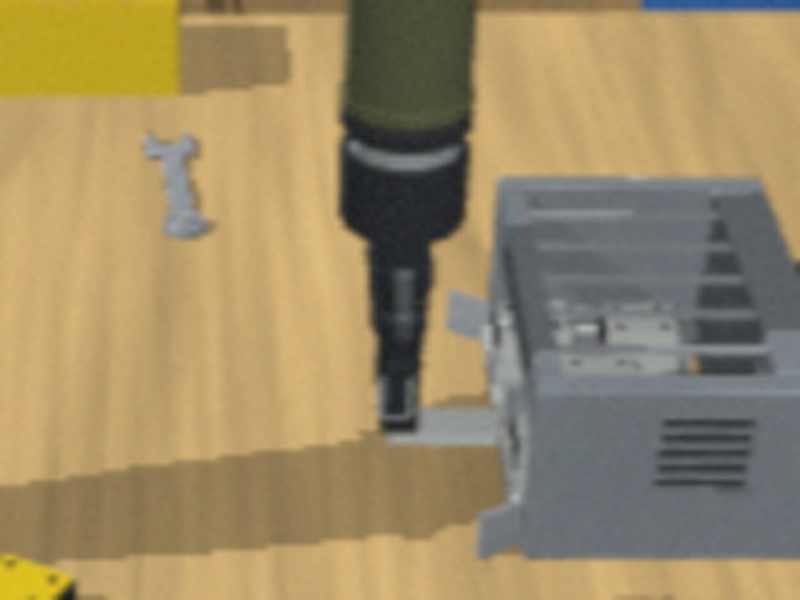

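View pics/tn.png

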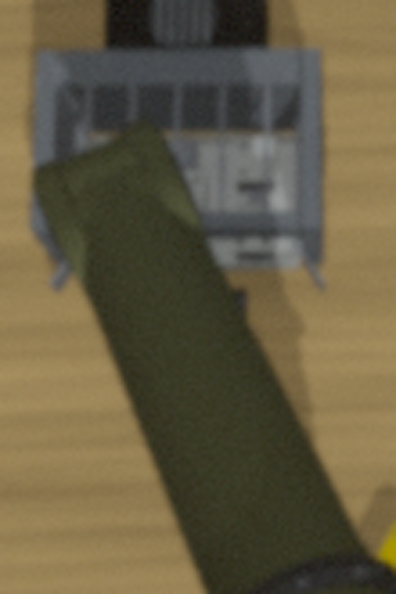

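```bash
python3 - <<'E'
from push import *
x=-.022
while x<-.004:
    r.movel(tp(hood(x)),rot=down(HY),rate=.02); s=sense();F=s['wrist_force'];print(round(x,4),F.round(1),s['wrist_torque'].round(2),round(s['t'],1),s['ee_pos'].round(4))
    if F[0]<-14: break
    x+=.0015
S=cams.camera("side");save(S,"side_o");crop(S,200,90,360,210,"so",s=5)
E
```

```text
-0.022 [-6.9  1.2  7.9] [0.04 1.04 0.  ] 55.9 [0.6372 0.181  0.0234]
-0.0205 [-7.7  0.6  8.4] [0.   1.17 0.04] 56.1 [0.6384 0.1809 0.0235]
-0.019 [-7.1  0.5  8.3] [0.01 1.19 0.  ] 56.4 [0.6399 0.1809 0.0235]
-0.0175 [-7.1  0.4  8.6] [0.02 1.18 0.01] 56.6 [0.6414 0.1809 0.0235]
-0.016 [-8.2  0.4  7.9] [0.03 1.2  0.05] 56.9 [0.6429 0.1809 0.0235]
-0.0145 [-8.3  0.1  8.4] [-0.03  1.29 -0.01] 57.1 [0.644  0.1809 0.0235]
-0.013 [-13.8  -0.5  13.1] [-0.07  2.07 -0.12] 57.4 [0.644  0.1809 0.0235]
-0.0115 [-17.   -0.6  14.9] [-0.18  2.82 -0.21] 57.6 [0.644  0.181  0.0234]
so scale 5 off 200 90
```

View pics/so.png

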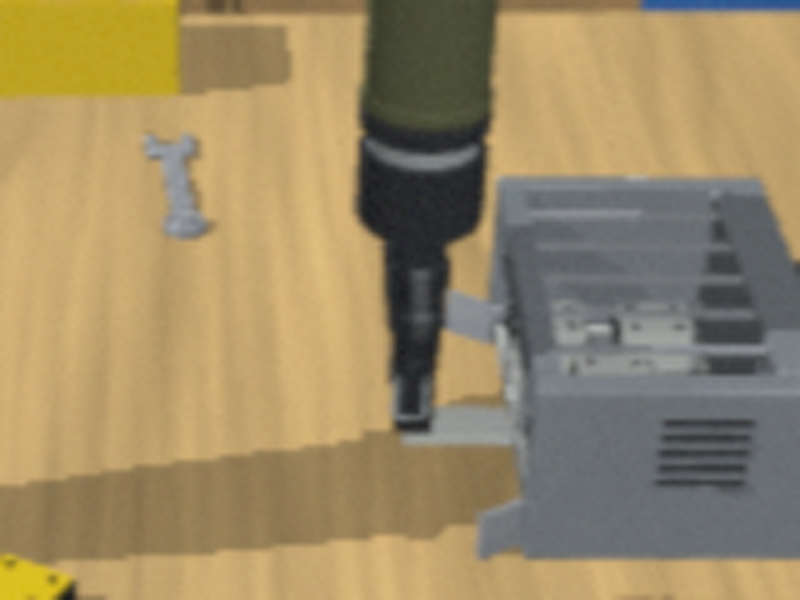

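```bash
python3 - <<'E'
from push import *
r.movel(tp(hood(-.0158)),rot=down(HY),rate=.02); print(sense()['ee_pos'].round(4),sense()['wrist_force'].round(1))
eoat.let_go(); p=sense()['ee_pos']; r.movel([p[0]-.0,p[1],.2],rate=.2)
r.move_ptp([.40,-.38,.26],down(0))
c=cams.camera("wrist");save(c,"k1");crop(c,0,0,512,384,"k1")
r.move_ptp([.40,-.30,.30],down(0))
c=cams.camera("wrist");save(c,"k2");crop(c,0,0,512,384,"k2")
S=cams.camera("side");save(S,"side_p");crop(S,200,90,360,210,"sp",s=5);print(sense()['t'])
T=cams.camera("top");save(T,"top_p");crop(T,155,95,265,260,"tp",s=3.6)
E
```

```text
[0.6441 0.181  0.0235] [-4.5  1.9  6.2]
k1 scale 1.5625 off 0 0
k2 scale 1.5625 off 0 0
sp scale 5 off 200 90
62.4667
tp scale 3.6 off 155 95
```

View pics/k1.png

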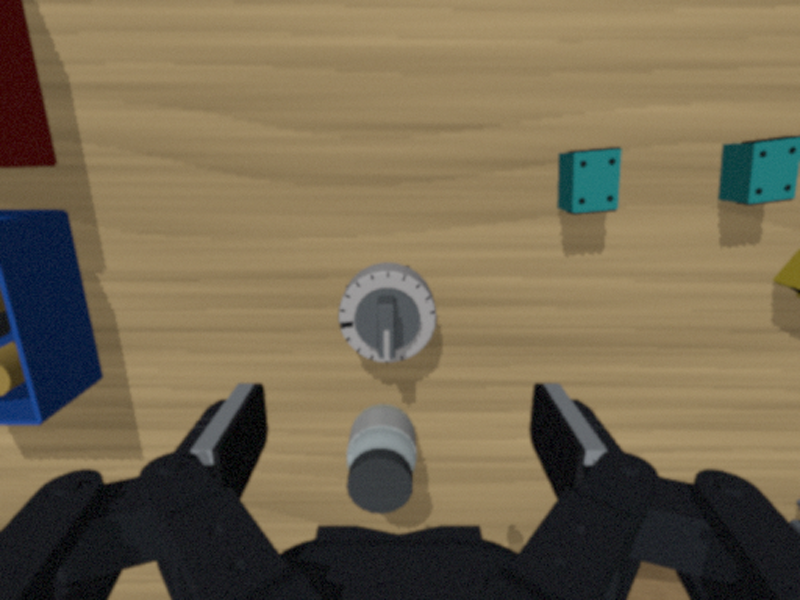

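View pics/k2.png

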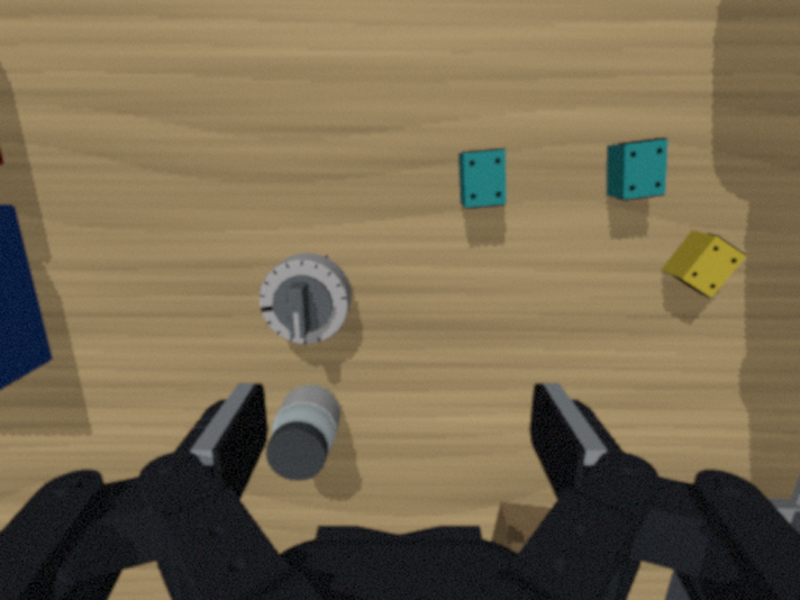

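View pics/sp.png

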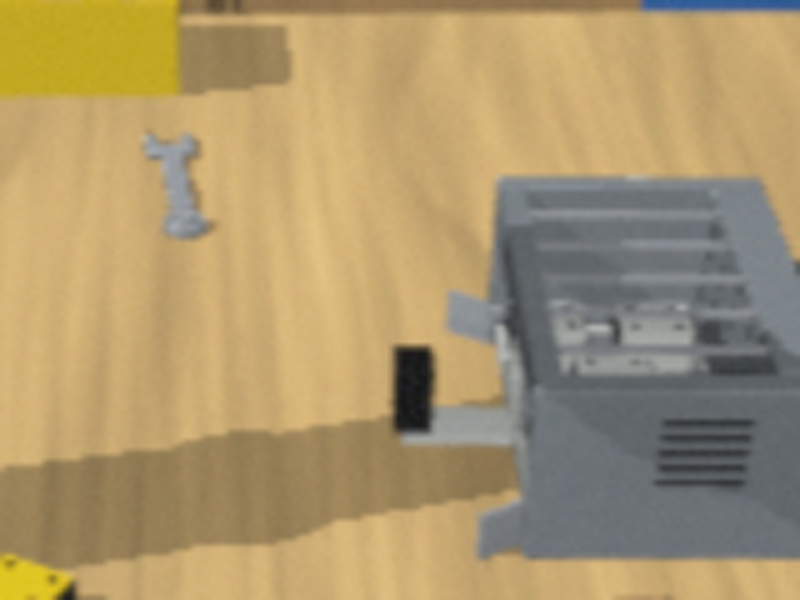

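View pics/tp.png

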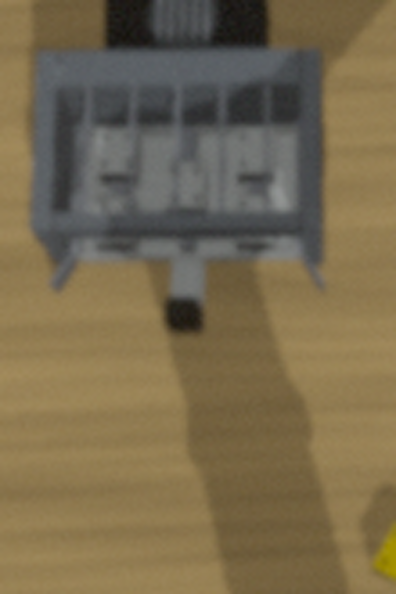

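```bash
python3 - <<'E'
from h import *
crop(load("k1"),210,160,290,240,"k1z",s=7.5)
crop(load("k2"),160,155,230,225,"k2z",s=8)
E
```

```text
k1z scale 7.5 off 210 160
k2z scale 8 off 160 155
```

View pics/k1z.png

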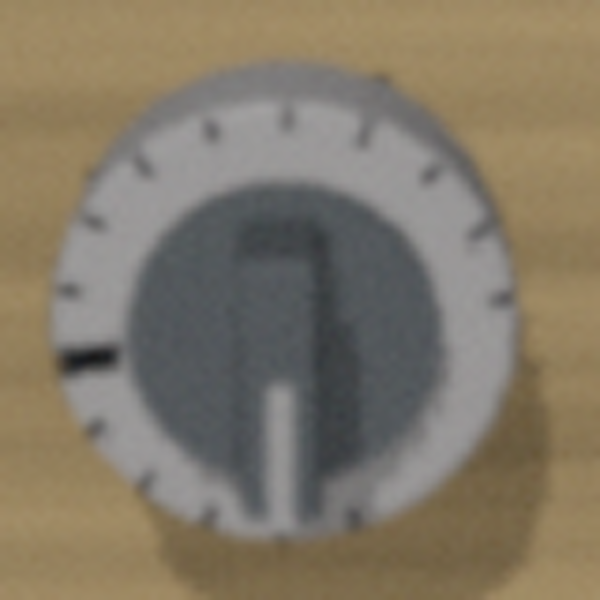

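View pics/k2z.png

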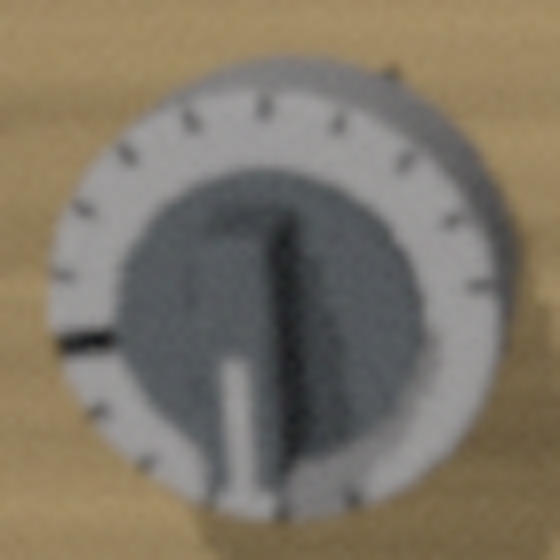

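```bash
python3 - <<'E'
from h import *
from scipy.optimize import least_squares
k1,k2=load("k1"),load("k2")
f=lambda p,s,o:((p[0]+.5)/s-.5+o[0],(p[1]+.5)/s-.5+o[1])
t1=[(355,520),(282,540),(208,517),(147,483),(97,430),(88,358),(68,291),(93,222),(143,168),(212,132),(287,118),(364,132),(432,174),(480,232),(502,298)]
t2=[(353,497),(282,515),(210,497),(147,462),(98,410),(87,343),(62,275),(85,208),(128,155),(192,122),(265,107),(340,123),(405,160),(455,220),(480,286)]
def ev(z,verb=0):
  for n,c,t,s,o in(("k1",k1,t1,7.5,(210,160)),("k2",k2,t2,8,(160,155))):
    P=np.array([atz(c,*f(q,s,o),z)[:2] for i,q in enumerate(t)]); ang=np.arange(15)*.35
    use=[i for i in range(15) if i!=5]
    g=lambda p:np.concatenate([(P[i]-[p[0]+p[2]*np.cos(p[3]-ang[i]),p[1]+p[2]*np.sin(p[3]-ang[i])]) for i in use])
    r=least_squares(g,[.45,-.38,.037,.3]); print(n,r.x.round(4),"rms",np.sqrt((r.fun**2).mean()).round(5))
ev(.038)
# tri: centers
A=[tri([(k2,*f(b,8,(160,155))),(k1,*f(a,7.5,(210,160)))]) for a,b in zip(t1,t2)]
Z=np.array([x[0][2] for x in A]);print("tick z",Z.round(3),Z.mean())
for n,c,pts,s,o in(("k1",k1,[(283,385),(283,522)],7.5,(210,160)),("k2",k2,[(234,362),(243,512)],8,(160,155))):
    P=[atz(c,*f(q,s,o),.07)[:2] for q in pts]; d=P[1]-P[0]; print(n,"ptr",np.round(P,4).tolist(),np.arctan2(d[1],d[0]).round(3),np.linalg.norm(d).round(4))
# bar edges
for n,c,pts,s,o in(("k1 bar L/R edges",k1,[(240,260),(250,515),(312,262),(318,510)],7.5,(210,160)),("k2",k2,[(195,240),(212,490),(265,242),(275,488)],8,(160,155))):
    print(n,np.round([atz(c,*f(q,s,o),.07)[:2] for q in pts],4).tolist())
print([tri([(k2,*f(b,8,(160,155))),(k1,*f(a,7.5,(210,160)))])[0].round(4) for a,b in (((283,385),(234,362)),((283,522),(243,512)))])
E
```

```text
k1 [ 0.4554 -0.3879  0.0388  0.3367] rms 0.00038
k2 [ 0.4552 -0.3879  0.0385  0.3338] rms 0.00028
tick z [0.038 0.04  0.038 0.04  0.038 0.035 0.038 0.035 0.037 0.038 0.037 0.037
 0.04  0.039 0.039] 0.037844757523436544
k1 ptr [[0.453, -0.3873], [0.4773, -0.3875]] -0.006 0.0243
k2 ptr [[0.4532, -0.3879], [0.4806, -0.3882]] -0.01 0.0274
k1 bar L/R edges [[0.4316, -0.3941], [0.4761, -0.3929], [0.432, -0.3826], [0.4751, -0.3817]]
k2 [[0.4317, -0.393], [0.4766, -0.3933], [0.432, -0.3814], [0.4762, -0.3824]]
[array([ 0.4522, -0.3873,  0.0725]), array([ 0.479 , -0.3878,  0.0701])]
```

```bash
python3 - <<'E'
from pp import *
ax=[.4553,-.3879]
r.move_ptp([*ax,.14],down(-.008))
r.movel([*ax,.052],rate=.08)
f0=sense()['wrist_force'];print("pre",f0.round(1),sense()['ee_pos'])
eoat.gripper_close(60); s=sense();print("closed",s['gripper_width'],(s['wrist_force']-f0).round(1),s['wrist_torque'].round(2))
z=.0515
while z>.040:
    r.movel([*ax,z],rate=.01); s=sense();d=s['wrist_force']-f0;print(round(z,4),d.round(1),s['ee_pos'].round(4),round(s['t'],1))
    if d[2]>13: break
    z-=.0007
open("z.txt","w").write(f"{z} {f0[0]} {f0[1]} {f0[2]}")
S=cams.camera("side");crop(S,160,270,320,384,"sk1",s=5)
E
```

```text
pre [-0.2 -0.8 -0.7] [ 0.45572405 -0.38829263  0.05266875]
closed 0.012130788111565467 [0.6 1.1 1.6] [ 0.04  0.06 -0.  ]
0.0515 [-1.4  1.9  6.2] [ 0.4553 -0.388   0.0521] 65.5
0.0508 [-2.4  1.8  9.5] [ 0.4554 -0.388   0.0521] 65.7
0.0501 [-3.2  4.1 13. ] [ 0.4554 -0.3881  0.052 ] 66.0
sk1 scale 5 off 160 270
```

View pics/sk1.png

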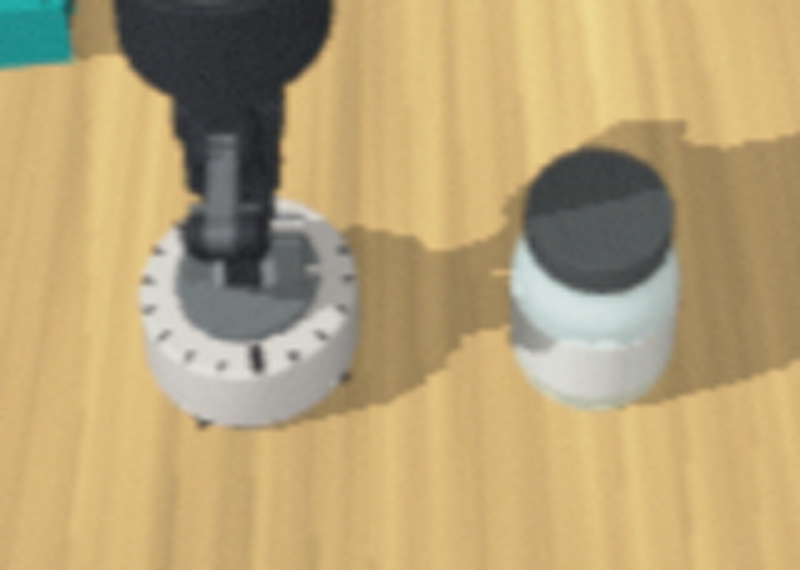

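```bash
cat > turn.py <<'E'
from pp import *
def toolyaw(s):
    R=Rn.from_euler('xyz',s['eef_rot']).as_matrix(); return np.arctan2(-R[0,1],R[1,1])
E
python3 - <<'E'
from turn import *
z,*f0=map(float,open("z.txt").read().split())
s=sense();print("yaw0",toolyaw(s))
q=np.array(planner.solve_ik([.4553,-.3879,z-.0003],down(-.008)));print((q-s['qpos']).round(4))
np.save("q.npy",q)
r.move_joints(q); s=sense();print((s['wrist_force']-f0).round(1))
tot=0
for i in range(3):
    tot-=.15; q2=q.copy();q2[6]+=tot; r.move_joints(q2); s=sense()
    print(round(tot,2),"yaw",toolyaw(s).round(3),(s['wrist_force']-f0).round(1),s['wrist_torque'].round(3),s['ee_pos'].round(4),round(s['t'],1))
S=cams.camera("side");crop(S,160,270,320,384,"sk2",s=5)
E
```

```text
yaw0 -0.008151099579038498
[-0.      0.0025 -0.0002  0.0017 -0.0001 -0.0038  0.0001]
[-4.5  4.2 16. ]
-0.15 yaw -0.159 [-4.2  3.2 14.6] [ 0.8    1.047 -0.082] [ 0.4554 -0.3882  0.052 ] 66.5
-0.3 yaw -0.309 [-4.1  3.5 14.4] [ 0.767  1.011 -0.071] [ 0.4554 -0.3882  0.052 ] 66.8
-0.45 yaw -0.459 [-3.5  4.4 15.2] [ 0.768  0.942 -0.075] [ 0.4554 -0.3883  0.052 ] 67.1
sk2 scale 5 off 160 270
```

View pics/sk2.png

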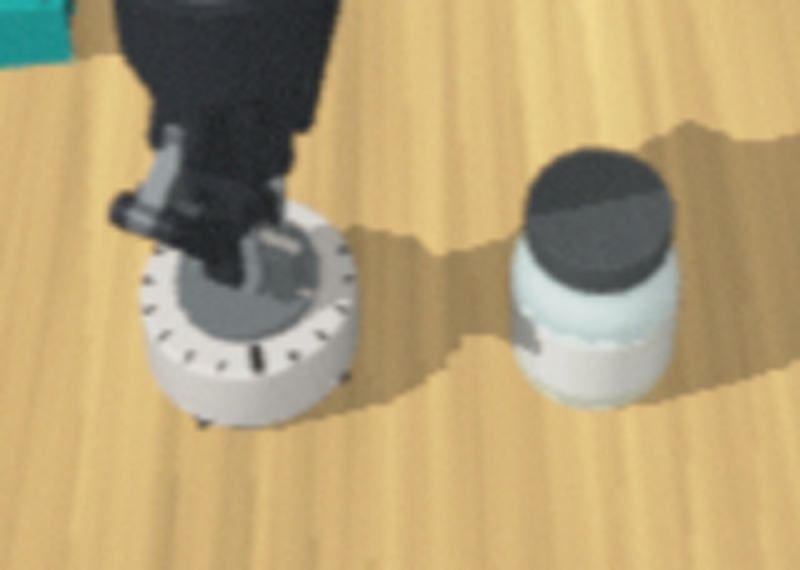

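Timer body has not turned (long mark still at (258,358)). Turn on to the mark.

```bash
python3 - <<'E'
from turn import *
z,*f0=map(float,open("z.txt").read().split())
q=np.load("q.npy")
for tot in(-.6,-.75,-.9,-1.05,-1.2,-1.3,-1.37,-1.41):
    q2=q.copy();q2[6]+=tot; r.move_joints(q2); s=sense()
    d=s['wrist_force']-f0
    print(tot,"yaw",toolyaw(s).round(3),d.round(1),s['wrist_torque'].round(3),s['ee_pos'].round(4),round(s['t'],1))
    if not 8<d[2]<22: print("stop");break
S=cams.camera("side");crop(S,160,270,320,384,"sk3",s=5)
E
```

```text
-0.6 yaw -0.609 [-4.7  3.4 14.1] [ 0.727  0.942 -0.056] [ 0.4554 -0.3883  0.052 ] 67.4
-0.75 yaw -0.759 [-3.9  3.1 14.8] [ 0.75   0.933 -0.06 ] [ 0.4553 -0.3884  0.052 ] 67.6
-0.9 yaw -0.909 [-3.8  3.2 14.7] [ 0.682  0.984 -0.106] [ 0.4553 -0.3885  0.052 ] 67.9
-1.05 yaw -1.059 [-4.1  3.1 14.6] [ 0.665  1.027 -0.097] [ 0.4552 -0.3885  0.052 ] 68.2
-1.2 yaw -1.209 [-5.   3.6 14.4] [ 0.659  1.061 -0.098] [ 0.4552 -0.3886  0.052 ] 68.4
-1.3 yaw -1.309 [-4.2  2.3 15. ] [ 0.67   1.048 -0.096] [ 0.4551 -0.3886  0.052 ] 68.7
-1.37 yaw -1.379 [-5.6  3.8 14.6] [ 0.659  1.112 -0.118] [ 0.4551 -0.3886  0.052 ] 68.9
-1.41 yaw -1.419 [-5.   3.  14.8] [ 0.629  1.055 -0.065] [ 0.4551 -0.3886  0.052 ] 69.2
sk3 scale 5 off 160 270
```

View pics/sk3.png

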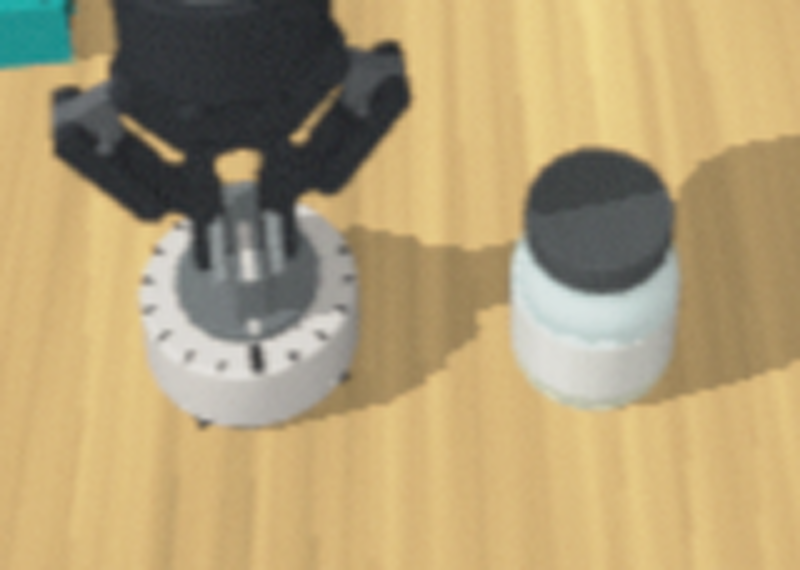

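```bash
python3 - <<'E'
from turn import *
z,*f0=map(float,open("z.txt").read().split())
p=sense()['ee_pos']
r.movel([p[0],p[1],.0514],rate=.01); s=sense();print((s['wrist_force']-f0).round(1),s['wrist_torque'].round(2),toolyaw(s))
eoat.let_go(); r.movel([p[0],p[1],.15],rate=.12)
r.move_ptp([.40,-.37,.26],down(0))
c=cams.camera("wrist");save(c,"k3");crop(c,210,160,300,250,"k3z",s=6.6)
r.move_ptp([.40,-.30,.30],down(0))
c=cams.camera("wrist");save(c,"k4");crop(c,155,150,235,230,"k4z",s=7.5);crop(c,0,0,512,384,"k4")
S=cams.camera("side");save(S,"side_q");crop(S,0,0,512,384,"sq")
T=cams.camera("top");save(T,"top_q");crop(T,0,0,512,384,"tq");print(sense()['t'])
E
```

```text
[-1.7  2.7  7.8] [ 0.38  0.49 -0.01] -1.4181181535876586
k3z scale 6.6 off 210 160
k4z scale 7.5 off 155 150
k4 scale 1.5625 off 0 0
sq scale 1.5625 off 0 0
tq scale 1.5625 off 0 0
73.1417
```

View pics/k3z.png

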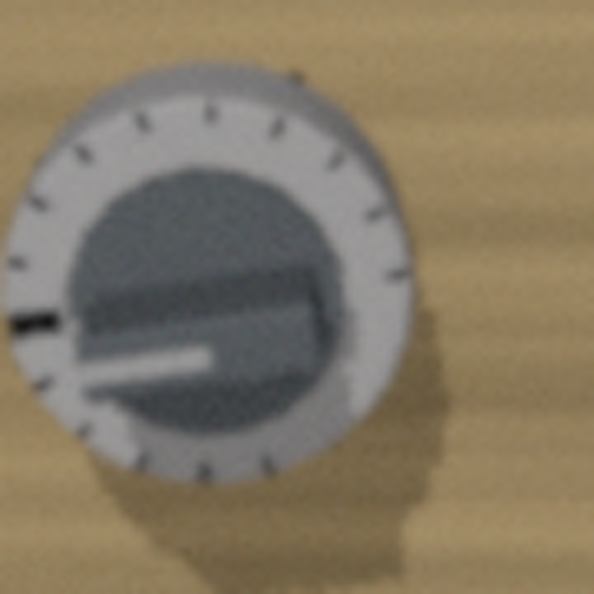

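View pics/k4z.png

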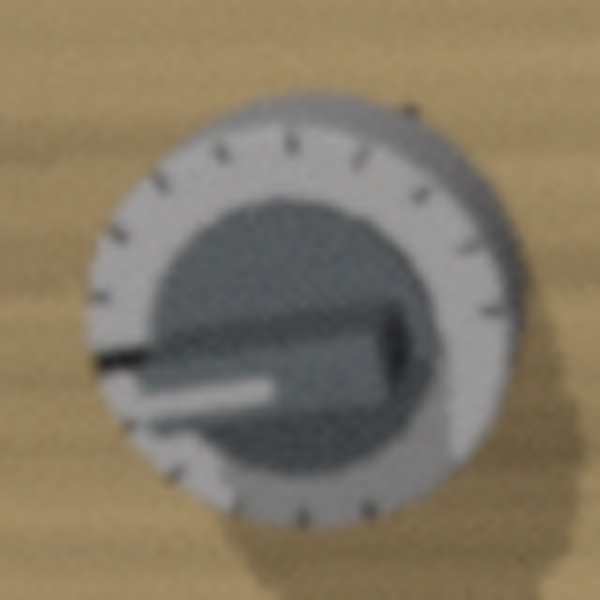

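View pics/sq.png

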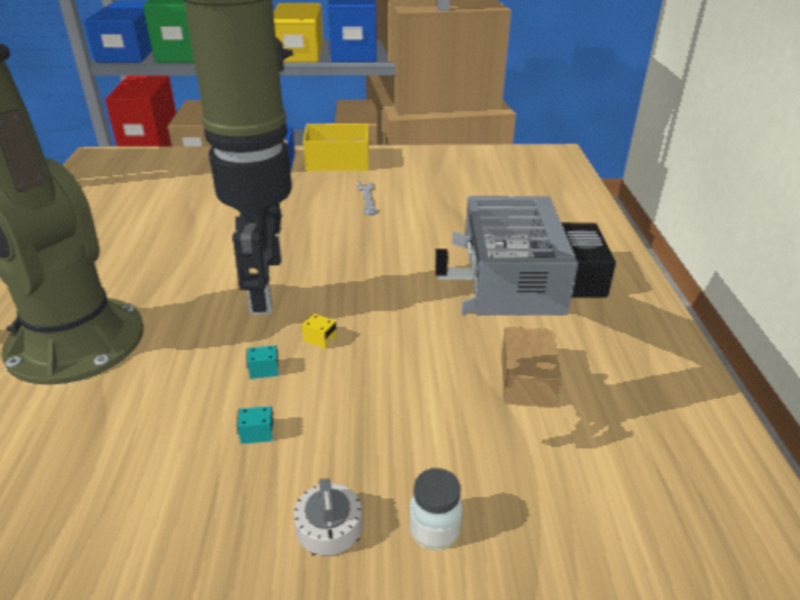

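View pics/tq.png

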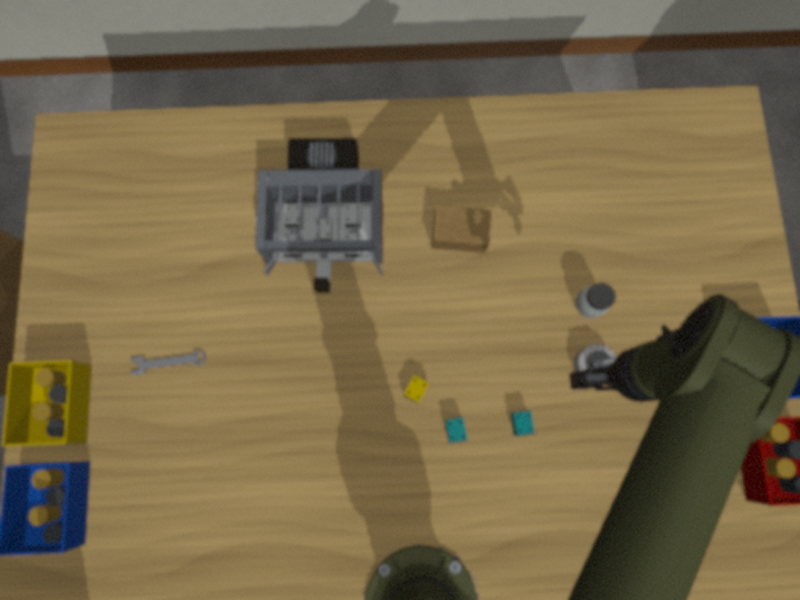

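```bash
python3 - <<'E'
from h import *
from scipy.optimize import least_squares
k1,k2=load("k3"),load("k4")
f=lambda p,s,o:((p[0]+.5)/s-.5+o[0],(p[1]+.5)/s-.5+o[1])
t1=[(268,466),(205,472),(142,461),(84,430),(42,383),(35,323),(18,263),(38,202),(84,154),(142,123),(211,113),(278,128),(337,161),(376,213),(398,273)]
t2=[(370,510),(304,517),(237,505),(177,473),(130,425),(122,358),(98,297),(118,235),(162,184),(222,153),(292,144),(361,159),(421,194),(472,246),(493,311)]
for n,c,t,s,o,pt,bar in(("k3",k1,t1,6.6,(210,160),[(212,358),(82,375)],[(315,310),(80,335),(320,375),(100,395)]),("k4",k2,t2,7.5,(155,150),[(273,390),(125,408)],[(380,340),(140,368),(385,405),(155,430)])):
    P=np.array([atz(c,*f(q,s,o),.038)[:2] for q in t]); ang=np.arange(15)*.35; use=[i for i in range(15) if i!=5]
    g=lambda p:np.concatenate([(P[i]-[p[0]+p[2]*np.cos(p[3]-ang[i]),p[1]+p[2]*np.sin(p[3]-ang[i])]) for i in use])
    r=least_squares(g,[.45,-.38,.037,.3]); 
    Q=[atz(c,*f(q,s,o),.07)[:2] for q in pt]; d=Q[1]-Q[0]; a=np.arctan2(d[1],d[0])
    B=[atz(c,*f(q,s,o),.07)[:2] for q in bar]; e=[np.arctan2(*(B[i+1]-B[i])[::-1]).round(3) for i in(0,2)]
    tip=Q[1]-r.x[:2]
    print(n,r.x.round(4),np.sqrt((r.fun**2).mean()).round(5),"ptr az",a.round(3),"knob",(r.x[3]-a).round(3),"by tip",(r.x[3]-np.arctan2(tip[1],tip[0])).round(3),"edges",e)
E
```

```text
k3 [ 0.4552 -0.3875  0.0384  0.3241] 0.00017 ptr az -1.433 knob 1.757 by tip 1.741 edges [np.float64(-1.459), np.float64(-1.474)]
k4 [ 0.4554 -0.3876  0.0386  0.3242] 0.00024 ptr az -1.442 knob 1.766 by tip 1.762 edges [np.float64(-1.447), np.float64(-1.454)]
```

```bash
python3 - <<'E'
from station import *
print(sense()['t']); print(hand_in())
E
```

```text
73.1417
the job is handed in; nothing more can be done
None
```

The job is done and handed in at 73 s. All checks below are my own; the hand-in gave no verdict.

- **Carriages:** There were five white carriages, and all five sit astride the rails: two on each outer rail and one on the middle rail. Wrist and side pictures before the push show all five; the last pictures see them only partly through the hood's grille. The turquoise and yellow look-alikes were not touched.
- **Tray:** I gripped it by the handle and slid it in until it met the back stop. The push force rose to about 17 N, with the tool at x = 0.644 m, where the home pose predicted the stop. I then eased the pressure, but the measured position stayed at 0.644 m. The tray therefore rests at or near the stop, about 1.5 mm past the nominal home point. The last side and top pictures show it still there. I never saw it get knocked aside.
- **Timer:** I turned the knob clockwise from about 0.34 rad under roughly 15 N of downward force. Two wrist-camera views afterwards put it at 1.74 to 1.77 rad (the mark is 1.75). One rougher reading, from the edges of the grip bar, came out 0.01 to 0.04 rad higher. The timer body turned about 0.01 rad and shifted by less than 0.5 mm, which is within measuring error.
- **Bystanders:** The jar, carton and wrench look unmoved in the last pictures, and the robot ended clear of everything.

One measurement disagreed: before the push, the top camera placed the tray 4 mm farther in x than the wrist camera did. I relied on the wrist camera for the placings and on contact with the back stop for home.

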